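# Lock the clamp bolt in the bench rail

## Task

Put the T-headed clamp bolt back into the slotted aluminium rail: lower its head through the wide loading window at the end nearer the robot, slide it along the slot until it comes up against the stop hidden inside, and there give its wing a quarter turn so that the head lies square across the slot and is locked. Work gently, without forcing the bolt against the rail, keep it upright in the slot, and do not disturb the glassware and vessels round about.

Things in the scene. Friction and masses are not known exactly. Their poses are not given: they have to be found in the camera images.
- rail: Aluminium T-slot rail fixed to the bench, 230 mm long, 64 mm wide (80 mm over its low foot flanges), 27 mm high. Origin: centre of its underside. x runs along the slot, from the loading window towards the hidden stop; y across; z up. Slot floor at z = 10 mm, lips at z = 21 to 27 mm. All rigid.
- rail_window (a point): Middle of the loading window in the lips (rail x = -80 mm), level with their top (z = 27 mm); axes as the rail's. The window is 40 mm long (x) and 17.5 mm wide (y). Only here can the bolt's head be put in or lifted out.
- rail_slot (a point): Point on the slot floor at the rail's middle; axes as the rail's. From rail x = -60 to +92 mm the mouth between the lips is 13 mm wide: the bolt's stem passes, its head does not. Under the lips guides leave the head a passage 17 to 18.5 mm wide, in which it cannot turn.
- rail_stop_mean (a point): Point on the slot floor at rail x = +40 mm: mean place of the bolt's axis when the head's end touches the stop. The true place is hidden under the lips and set anew each time, up to 22 mm either way along x; it must be felt. At the stop and up to 3 mm short of it the head lies in a pocket 40 mm wide and turns freely either way; farther back the guides block it.
- t_bolt: Clamp bolt (T-bolt), 65 mm tall, 0.1 to 0.2 kg, standing loose on the bench on its head. Origin: centre of the head's underside; z up; x along the head. Head 30 mm long (x), 14 mm wide (y), 8 mm thick, round ends; stem 10 mm thick; washer collar 26 mm across at z = 19 to 23 mm, 2 mm above the lips when the head is on the slot floor. Under the lips the head has 3 mm of play upward.
- bolt_wing (a point): Centre of the bolt's black wing grip, 48 mm above the head's underside, axes as the bolt's. The wing is 36 mm long (x, in line with the head), 12 mm thick (y) and 34 mm high (z = 31 to 65 mm of the bolt); a 14 mm thick neck joins it to the collar. The bolt is the same after a half turn.
- flask_a: Conical glass flask, 64 mm across, 105 mm tall, standing on the bench left of the rail; leave alone. Origin under its centre, z up.
- flask_c: Conical glass flask, 64 mm across, 105 mm tall, standing behind the work; leave alone. Origin under its centre, z up.
- beaker: Small clear beaker, 51 mm across, 58 mm tall, standing on the near side; leave alone. Origin under its centre, z up.
- jar: White round plastic bottle, 52 mm across, 100 mm tall, standing behind the bolt; leave alone. Origin under its centre, z up.
- glass_cylinder: Small glass measuring cylinder, 33 mm across, 86 mm tall, standing to the right of the bolt; leave alone. Origin under its centre, z up.
Things that resemble listed ones, but are neither listed nor needed, are in the scene too. What is shaped like the t_bolt but green or turquoise is not meant.

How it is judged:
On the way, in this order (a step that is already met when the one before it is completed fails the run):
1. the bolt's head is down in the slot at the loading window, in line with the slot (z of t_bolt in the frame of rail between 0.007 and 0.0135 m and y of t_bolt in the frame of rail between -0.005 and 0.005 m and angle between t_bolt's own z axis and vertical below 0.15 rad and angle between the x axis of t_bolt and the x axis of rail, either way round below 0.25 rad and x of t_bolt in the frame of rail between -0.088 and -0.072 m), for 0.1 s.
2. the bolt has been slid along to the pocket, its head still in line with the slot (z of t_bolt in the frame of rail between 0.007 and 0.0135 m and y of t_bolt in the frame of rail between -0.005 and 0.005 m and angle between t_bolt's own z axis and vertical below 0.15 rad and angle between the x axis of t_bolt and the x axis of rail, either way round below 0.25 rad and x of t_bolt in the frame of rail above 0.012 m), for 0.1 s.
At the end, for the whole second after the job is handed in: The bolt stands upright (within 0.15 rad) and at rest in the slot at the stop end (more than 10 mm past the rail's middle, within 5 mm of the slot's centre line), its head under the lips (underside 7 to 13.5 mm above the rail's underside) and turned square across the slot within 0.25 rad (z of t_bolt in the frame of rail between 0.007 and 0.0135 m and y of t_bolt in the frame of rail between -0.005 and 0.005 m and angle between t_bolt's own z axis and vertical below 0.15 rad and x of t_bolt in the frame of rail above 0.01 m and angle between the x axis of t_bolt and the y axis of rail, either way round below 0.25 rad and linear speed of t_bolt below 0.02 m/s and angular speed of t_bolt below 0.2 rad/s); the robot touches nothing.
It fails at once if the bolt is levered over by more than 0.12 rad while its head is under the lips (angle between t_bolt's own z axis and vertical above 0.12 rad and x of t_bolt in the frame of rail between -0.055 and 0.1 m and y of t_bolt in the frame of rail between -0.012 and 0.012 m and z of t_bolt in the frame of rail below 0.018 m).
It fails at once if the bolt is pressed, pushed or twisted against the rail (its guides and stop included) with more than 20 N (contact force between t_bolt and rail above 20 N).
It fails at once if one of the glass or plastic vessels standing round the work is shifted by more than 15 mm or tipped over (distance of any of flask_a, flask_c, beaker, jar, glass_cylinder from where it was at the start of the episode above 0.015 m or angle between any of flask_a, flask_c, beaker, jar, glass_cylinder's own z axis and vertical above 0.3 rad).
It also fails if it takes over 72 s, if anything falls off the work surface, if the arm or the gripper's body presses on something with over 40 N, if the wrist force passes 120 N, or if a joint passes its speed limit or range.

## Robot

A 6-joint arm with a two-finger parallel gripper is mounted at the origin on a cart in front of the work surface, level with it; the furniture and walls round the work are solid. World frame = base frame: x ahead of the robot, y to its left, z up, the work surface at z = 0. Lengths are in m, angles in rad, forces in N, time in s.
With the tool pointing down it reaches from about 0.3 to 0.775 m from the base axis. Payload 14.6 kg.
Tool frame: the origin (TCP) lies on the front face of the gripper's body, between the roots of the fingers; the fingertips stand 97 mm ahead of it and the grasp point (between the pads) lies 78 mm ahead of it; z points along the fingers, x is the direction in which the jaws open and shut, and the axes are right-handed (so a half turn about z gives the same grasp; the last joint's range is limited). The gripper opens to 94 mm and grips with 3 to 60 N. Pads are 16 mm wide; open, the fingers measure 119 mm over their backs; the gripper's body (75 mm by 177 mm) begins 78 mm behind the grasp point.
Start: joints at [1.115, 0.3, 1.521, -0, 1.321, -0.067], TCP at [0.208, 0.509, 0.303] pointing down, gripper open.
Joint ranges: [-3.03, 3.03], [-0.79, 2.21], [0.23, 2.52], [-1.04, 4.18], [0, 3.07], [-2.55, 2.55]. Speed limits (rad/s): [2.22, 2.22, 2.57, 3.14, 3.14, 3.14].

## Interface

Orientations are given as [roll, pitch, yaw] about the fixed x, y, z axes, in that order (R = Rz(yaw) Ry(pitch) Rx(roll)).
In Python, from station import sensors, camera, ctrl gives the robot as it stands.
- The arm moves only by the tool move_arm, never from a script. Its argument "rows" is text: rows parted by semicolons, each of 6 numbers parted by spaces: the shift along the tool's x, y, z in mm, then the turn, a rotation vector about the tool's x, y, z in rad. In form: x y z wx wy wz; .... A call has 1 to 20 rows; each row shifts and turns the pose as measured when the row begins, along the tool's axes as they then stand; what a row does not reach is not made up. A row lasts 1/8 s, in which the tool goes at most 62.5 mm and 10.7 degrees, less where a joint would pass 70% of its speed; a pose out of reach is approached as far as the arm can. A call with a gripper value outside its range is refused whole. "grip" is the opening, from -1 (shut) to 1 (fully open), set as the call begins (left out, the last holds). The fingers move at their own pace and stop on an object; "newtons" is the grip in N (left out, the last holds). Time passes only in rows, so rows that do not move let the fingers close. It gives the time, the measured TCP pose, the force and the opening at its end, in the units of the state.
- sensors.get_obs(): the state, without advancing time (a new reading comes with each control period).
- camera(name): name is "side" or "top"; returns a dict with "color" (400x640x3 uint8, blue, green, red), "z_map" (400x640 float32, m along the optical axis (not along the pixel's ray), 0 where there is no reading), "mtx" (3x3 intrinsics, pixels), "position" and "attitude" of the camera in the world. Camera axes: x right, y down, z forward; pixel columns grow to the right and rows downward; lengths in m; the calibration is good to about 2 mm. A picture is of the moment at which its call begins.
- ctrl.hand_in(): hands the job in, once; it reports no verdict.
The state is a dict: "time_s": time; "qpos": joint angles; "joint_vel": joint speeds; "tau": joint torques, N m; "ee_pos": TCP position; "eef_rot": TCP orientation; "force": force on the tool from outside, world axes, zero at the start; "moment": the same for the moment, N m; "grip_width": finger opening in m.
Only numpy, scipy, OpenCV 4.12 (cv2) and the standard library are available. Lean on these libraries where they do the work, as an engineer would, in place of code of your own. Each camera call takes 0.05 s, during which the arm holds its last target.

## Working session

There is one attempt and no reset: what is moved stays moved. The work goes in short steps, Python scripts to look and compute and a tool call to move; the robot and the scene stay as the last step left them, time stands still between calls to the robot, and variables do not carry over. Pictures are saved under pics/ and viewed, and the job is handed in when it is done.

Besides the shell and the picture viewer there is one more tool, called after "Request:" as name(argument=value, ...) on one line, values as JSON. move_arm: Moves the arm, as the interface text tells. Its arguments: {"type":"object","properties":{"rows":{"type":"string"},"grip":{"type":"number"},"newtons":{"type":"number"}},"required":["rows"]}

```bash
ls; mkdir -p pics; cat > h.py <<'E'
import numpy as np, cv2, pickle
from scipy.spatial.transform import Rotation as R
from station import sensors, camera, ctrl
def snap(n,tag):
    c=camera(n); pickle.dump(c,open(f'pics/{tag}.pkl','wb')); cv2.imwrite(f'pics/{tag}.png',c['color']); return c
def rot(c):
    a=np.array(c['attitude'],float)
    return a if a.shape==(3,3) else (R.from_euler('xyz',a).as_matrix() if a.size==3 else R.from_quat(a).as_matrix())
def cloud(c):
    z=c['z_map']; K=np.array(c['mtx']); v,u=np.mgrid[:z.shape[0],:z.shape[1]]
    p=np.stack([(u-K[0,2])/K[0,0]*z,(v-K[1,2])/K[1,1]*z,z],-1)
    P=p@rot(c).T+np.array(c['position']); P[z==0]=np.nan; return P
def obs():
    o=sensors.get_obs()
    for k in('time_s','ee_pos','eef_rot','force','moment','grip_width','qpos'): print(k,np.round(o[k],4))
E
python3 - <<'E'
from h import *
obs()
for n in('side','top'):
    c=snap(n,n+'0'); print(n,c['mtx'],c['position'],c['attitude'])
E
```

```text
pics
time_s 0.0
ee_pos [0.2084 0.5088 0.3021]
eef_rot [-3.1415e+00  1.2000e-03  1.1820e+00]
force [-0.5024  0.2762 -0.894 ]
moment [0.0912 0.0467 0.0282]
grip_width 0.094
qpos [ 1.1154  0.3004  1.5216 -0.      1.3207 -0.0666]
side [[425.58972578   0.         318.86056941]
 [  0.         425.58972578 206.50365863]
 [  0.           0.           1.        ]] [ 0.38682043 -0.71199136  0.43473027] [-1.94773744e+00 -3.16045625e-04 -1.40251205e-01]
top [[480.11096319   0.         315.41671399]
 [  0.         480.11096319 198.71484655]
 [  0.           0.           1.        ]] [0.27582941 0.23063156 1.16409523] [-2.92695687e+00  3.50415330e-06 -1.59369690e+00]
```

View pics/side0.png

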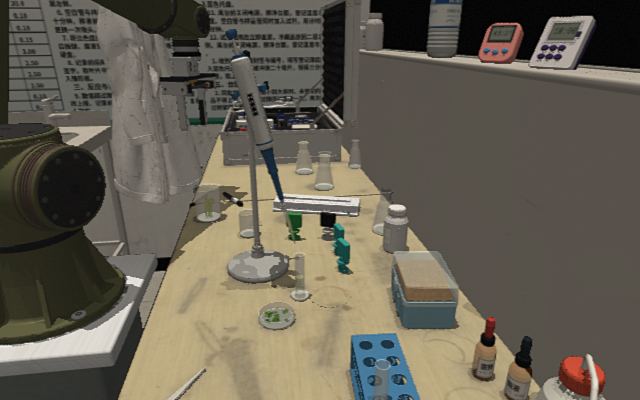

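View pics/top0.png

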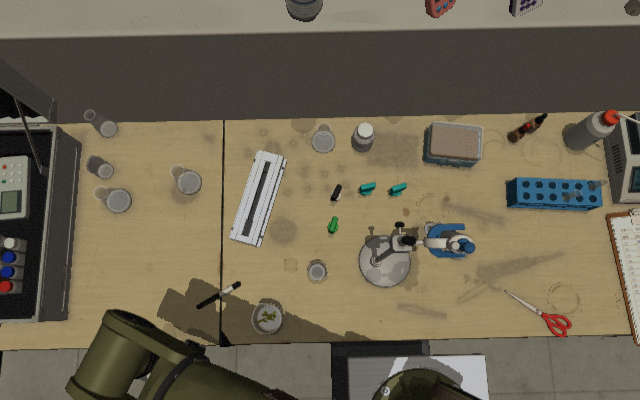

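The black-winged bolt is at top (336,192). The lookalikes are green at (333,225) and turquoise at (367,188) and (398,189). Only the black one fits the description. The rail runs from (245,240) to (270,155). I'll enlarge these to confirm.

```bash
python3 - <<'E'
from h import *
c=pickle.load(open('pics/top0.pkl','rb'))
P=cloud(c)
a=cv2.resize(c['color'][140:260,220:420],None,fx=4,fy=4,interpolation=cv2.INTER_CUBIC)
cv2.imwrite('pics/cropt.png',a)
s=pickle.load(open('pics/side0.pkl','rb'))
a=cv2.resize(s['color'][180:280,230:410],None,fx=4.4,fy=4.4,interpolation=cv2.INTER_CUBIC)
cv2.imwrite('pics/crops.png',a)
for u,v in[(336,192),(336,187),(333,198),(250,205),(262,200),(240,200),(246,238),(270,160),(300,200)]: print(u,v,P[v,u].round(4))
E
```

```text
336 192 [0.5298 0.1765 0.0676]
336 187 [0.5426 0.176  0.0646]
333 198 [0.5176 0.1836 0.0581]
250 205 [0.5113 0.3832 0.0288]
262 200 [0.5231 0.3542 0.0287]
240 200 [0.5302 0.4117 0.0015]
246 238 [0.4314 0.3921 0.0292]
270 160 [0.6245 0.3349 0.0252]
300 200 [ 5.272e-01  2.631e-01 -2.000e-04]
```

View pics/cropt.png

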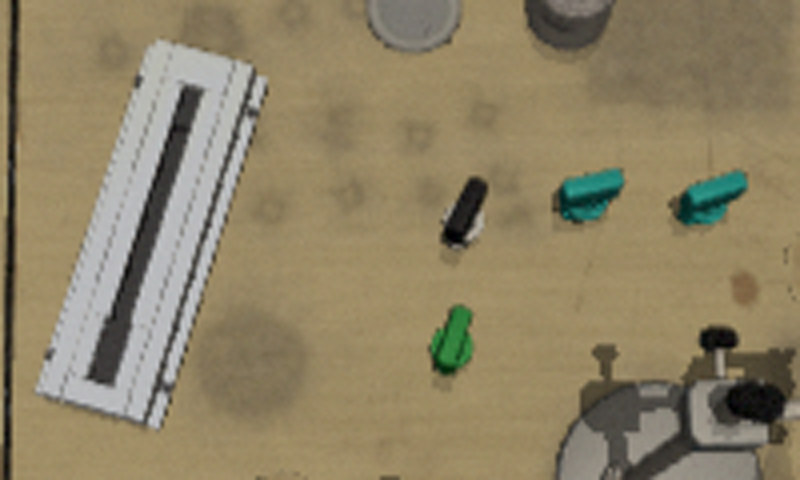

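View pics/crops.png

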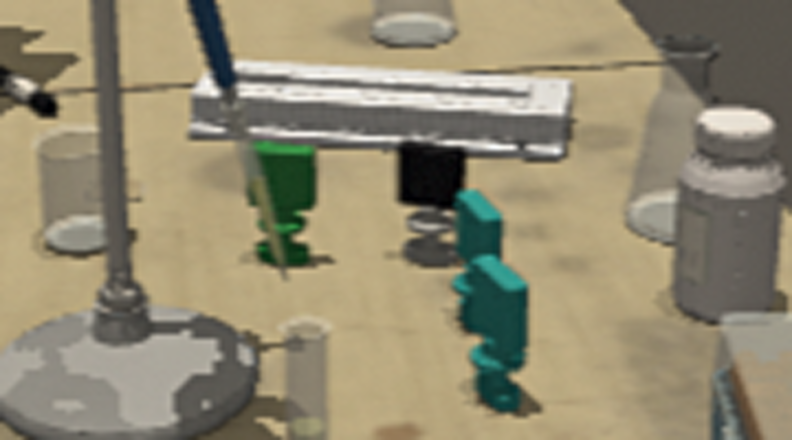

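The crops confirm it. The wing at crop (465,212) is black with a metal head and collar, and the other three are coloured. The rail's wide window is the near end, crop (105,350). Next I'll measure the rail, wing and obstacle heights.

```bash
cat > meas.py <<'E'
from h import *
def rail(c):
    P=cloud(c); z=P[...,2]
    m=(z>.02)&(z<.036)&(P[...,0]>.38)&(P[...,0]<.68)&(P[...,1]>.30)&(P[...,1]<.43)
    pts=P[m][:,:2]; r=cv2.minAreaRect((pts*1000).astype(np.float32)); return r,np.nanmedian(P[m][:,2]),m
def wing(c,zlo=.05,box=(.49,.57,.14,.22)):
    P=cloud(c); z=P[...,2]
    m=(z>zlo)&(z<.085)&(P[...,0]>box[0])&(P[...,0]<box[1])&(P[...,1]>box[2])&(P[...,1]<box[3])
    return P[m]
E
python3 - <<'E'
from meas import *
c=pickle.load(open('pics/top0.pkl','rb'));s=pickle.load(open('pics/side0.pkl','rb'))
for k in(c,s):
    r,zm,m=rail(k); print(r,zm,m.sum())
    w=wing(k); print(len(w), w.min(0),w.max(0),cv2.minAreaRect((w[:,:2]*1000).astype(np.float32)), np.sort(w[:,2])[::max(1,len(w)//12)].round(3))
    # wing image dark pix
# obstacle map: points above .1 in region
for n,k in(('top',c),('side',s)):
    P=cloud(k).reshape(-1,3); P=P[np.isfinite(P[:,0])]
    q=P[(P[:,2]>.06)&(P[:,2]<.55)&(P[:,0]>.3)&(P[:,0]<.72)&(P[:,1]>-.1)&(P[:,1]<.55)]
    g={}
    for p in q: 
        k2=(round(p[0]/.04)*4,round(p[1]/.04)*4); g[k2]=max(g.get(k2,0),p[2])
    print(n,{k:round(float(v),2) for k,v in sorted(g.items())})
E
```

```text
((534.151123046875, 366.73394775390625), (65.3790054321289, 230.67526245117188), 72.88471221923828) 0.026544372737834054 2064
86 [0.51596096 0.16382227 0.05220048] [0.55016544 0.18835804 0.06846115] ((532.9734497070312, 175.78147888183594), (11.941428184509277, 35.349876403808594), 61.81843185424805) [0.052 0.06  0.062 0.063 0.064 0.064 0.065 0.065 0.065 0.066 0.066 0.067
 0.068]
((531.650634765625, 364.6127624511719), (69.7481689453125, 229.8031005859375), 72.74152374267578) 0.025495545005463582 797
114 [0.51473684 0.15778182 0.05001972] [0.54886122 0.18263238 0.06545723] ((531.8888549804688, 172.46273803710938), (15.162803649902344, 34.391258239746094), 58.38585662841797) [0.05  0.051 0.053 0.055 0.056 0.056 0.059 0.06  0.061 0.062 0.063 0.064
 0.065]
top {(32, 20): 0.06, (32, 24): 0.06, (36, -4): 0.4, (36, 0): 0.45, (36, 4): 0.39, (36, 8): 0.42, (36, 12): 0.37, (36, 24): 0.06, (40, -4): 0.37, (40, 0): 0.4, (40, 4): 0.37, (40, 8): 0.37, (40, 12): 0.37, (44, -8): 0.09, (44, -4): 0.14, (44, 0): 0.14, (44, 16): 0.07, (44, 20): 0.07, (48, 16): 0.07, (48, 20): 0.07, (52, 0): 0.07, (52, 
[... 356 characters left out ...]
68, 12): 0.1, (68, 20): 0.11, (68, 24): 0.07, (72, -8): 0.08}
side {(36, -4): 0.41, (36, 0): 0.45, (36, 8): 0.42, (40, -4): 0.37, (40, 0): 0.39, (40, 4): 0.36, (40, 8): 0.36, (44, -8): 0.09, (44, -4): 0.19, (44, 16): 0.06, (44, 20): 0.07, (48, 16): 0.07, (48, 20): 0.06, (52, 0): 0.07, (52, 4): 0.07, (52, 8): 0.06, (52, 12): 0.06, (52, 16): 0.07, (52, 20): 0.06, (56, 0): 0.06, (56, 4): 0.07, (56, 8): 0.07, (56, 12): 0.07, (56, 16): 0.06, (56, 52): 0.1, (56, 56): 0.1, (60, -8): 0.08, (60, -4): 0.08, (60, 52): 0.1, (60, 56): 0.1, (64, -8): 0.08, (64, -4): 0.08, (64, 8): 0.1, (64, 12): 0.1, (64, 20): 0.1, (68, -8): 0.08, (68, -4): 0.08, (68, 8): 0.1, (68, 12): 0.1, (68, 16): 0.06, (68, 20): 0.1}
```

```bash
python3 - <<'E'
from h import *
c=pickle.load(open('pics/top0.pkl','rb'));s=pickle.load(open('pics/side0.pkl','rb'))
P=cloud(c)
th=np.arctan2(.5088,.2084)
for n,k in(('top',c),('side',s)):
    P=cloud(k).reshape(-1,3); P=P[np.isfinite(P[:,0])]
    r=P[:,0]*np.cos(th)+P[:,1]*np.sin(th); d=-P[:,0]*np.sin(th)+P[:,1]*np.cos(th)
    m=(abs(d)<.15)&(P[:,2]>.1)&(r>-.3)&(r<.75)&(P[:,0]<.36)
    for a in np.arange(-.3,.75,.05):
        q=m&(r>=a)&(r<a+.05)
        if q.sum()>3: print(n,round(a,2),q.sum(),'z',P[q,2].min().round(3),P[q,2].max().round(3),'d',d[q].min().round(3),d[q].max().round(3))
a=cv2.resize(s['color'][0:250,0:260],None,fx=2.4,fy=2.4); cv2.imwrite('pics/arm.png',a)
a=cv2.resize(c['color'][170:400,60:480],None,fx=1.9,fy=1.9); cv2.imwrite('pics/armt.png',a)
E
```

```text
top -0.05 28 z 0.183 0.272 d -0.118 -0.116
top -0.0 349 z 0.101 0.285 d -0.12 -0.068
top 0.05 230 z 0.194 0.255 d -0.118 -0.08
top 0.25 4 z 0.531 0.538 d -0.053 -0.052
top 0.3 464 z 0.519 0.586 d -0.056 -0.041
top 0.35 1144 z 0.505 0.58 d -0.053 -0.021
top 0.4 1891 z 0.466 0.571 d -0.054 0.001
top 0.45 1874 z 0.307 0.563 d -0.053 0.019
top 0.5 3682 z 0.314 0.528 d -0.062 0.048
top 0.55 1887 z 0.45 0.517 d -0.062 0.055
side -0.1 4810 z 0.1 0.3 d -0.113 -0.009
side -0.05 5115 z 0.1 0.306 d -0.118 0.005
side -0.0 2463 z 0.1 0.306 d -0.119 0.047
side 0.05 223 z 0.102 0.339 d -0.117 0.116
side 0.1 908 z 0.292 0.496 d 0.104 0.117
side 0.15 63 z 0.459 0.497 d 0.106 0.113
side 0.25 66 z 0.5 0.506 d -0.021 0.054
side 0.3 497 z 0.482 0.508 d -0.046 0.05
side 0.35 588 z 0.464 0.511 d -0.05 0.051
side 0.4 686 z 0.445 0.515 d -0.054 0.051
side 0.45 1226 z 0.205 0.519 d -0.054 0.036
side 0.5 1768 z 0.209 0.52 d -0.062 0.055
side 0.55 576 z 0.204 0.511 d -0.063 0.024
side 0.6 222 z 0.206 0.344 d -0.035 0.023
```

View pics/arm.png

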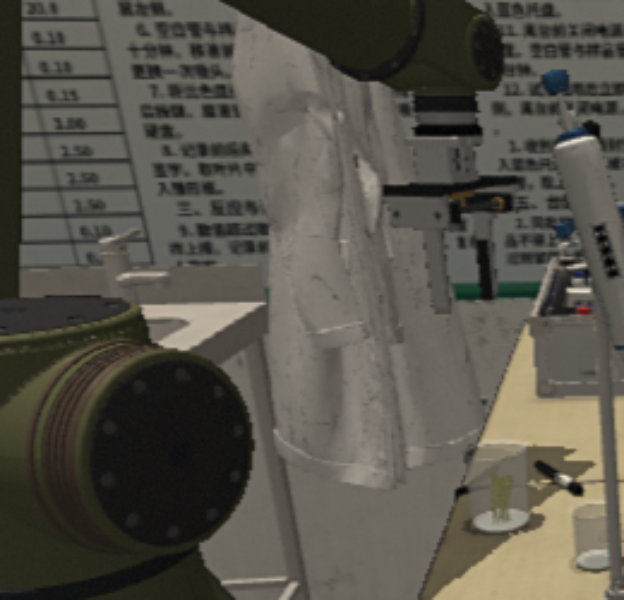

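View pics/armt.png

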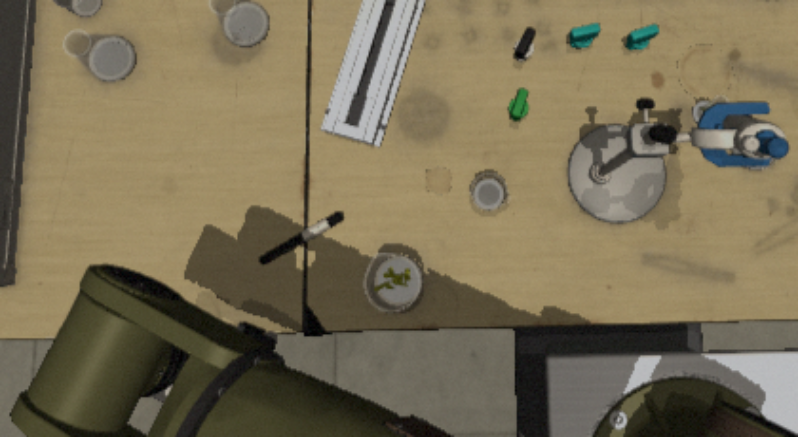

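```bash
python3 - <<'E'
from h import *
for n in('top','side'):
    c=pickle.load(open(f'pics/{n}0.pkl','rb'))
    P=cloud(c).reshape(-1,3); P=P[np.isfinite(P[:,0])]
    q=P[(P[:,2]>.1)&(P[:,0]>.3)&(P[:,0]<.5)&(P[:,1]>-.15)&(P[:,1]<.2)&(P[:,2]<.7)]
    for z in np.arange(.1,.5,.03):
        k=q[(q[:,2]>=z)&(q[:,2]<z+.03)]
        if len(k): print(n,round(z,2),len(k),k[:,:2].min(0).round(3),k[:,:2].max(0).round(3))
    # those farthest left
    k=q[q[:,1]>.07]; 
    for p in k[::max(1,len(k)//12)]: print(p.round(3))
E
```

```text
top 0.1 16 [ 0.366 -0.022] [0.437 0.091]
top 0.13 16 [ 0.366 -0.022] [0.434 0.091]
top 0.16 16 [0.366 0.083] [0.376 0.091]
top 0.19 13 [0.366 0.085] [0.374 0.091]
top 0.22 17 [0.366 0.083] [0.376 0.091]
top 0.25 11 [0.366 0.087] [0.374 0.091]
top 0.28 2 [ 0.392 -0.002] [0.4   0.004]
top 0.31 41 [ 0.378 -0.021] [0.399 0.101]
top 0.34 928 [ 0.347 -0.023] [0.409 0.102]
top 0.37 392 [ 0.35  -0.018] [0.387 0.098]
top 0.4 369 [ 0.349 -0.022] [0.381 0.092]
top 0.43 115 [ 0.345 -0.009] [0.363 0.007]
[0.409 0.086 0.364]
[0.4   0.085 0.365]
[0.384 0.07  0.369]
[0.379 0.1   0.368]
[0.379 0.102 0.341]
[0.368 0.08  0.415]
[0.368 0.076 0.391]
[0.367 0.075 0.369]
[0.364 0.073 0.37 ]
[0.36  0.073 0.369]
[0.358 0.083 0.366]
[0.37  0.09  0.195]
[0.366 0.086 0.103]
side 0.1 131 [ 0.364 -0.031] [0.437 0.086]
side 0.13 159 [ 0.364 -0.029] [0.433 0.086]
side 0.16 178 [ 0.364 -0.029] [0.425 0.085]
side 0.19 210 [ 0.364 -0.028] [0.419 0.085]
side 0.22 270 [ 0.364 -0.027] [0.414 0.085]
side 0.25 347 [ 0.364 -0.029] [0.409 0.084]
side 0.28 384 [ 0.364 -0.03 ] [0.407 0.084]
side 0.31 386 [ 0.362 -0.029] [ 0.399 -0.007]
side 0.34 541 [ 0.345 -0.028] [0.407 0.086]
side 0.37 427 [ 0.348 -0.027] [ 0.385 -0.004]
side 0.4 266 [ 0.348 -0.024] [0.378 0.085]
side 0.43 113 [ 0.343 -0.013] [ 0.36  -0.001]
[0.368 0.082 0.415]
[0.398 0.08  0.36 ]
[0.368 0.08  0.275]
[0.375 0.08  0.256]
[0.37  0.082 0.239]
[0.369 0.083 0.223]
[0.366 0.081 0.206]
[0.369 0.079 0.19 ]
[0.364 0.083 0.171]
[0.369 0.078 0.156]
[0.364 0.084 0.135]
[0.373 0.079 0.12 ]
[0.37  0.078 0.101]
```

Request:
move_arm(rows="0 0 -40 0 0 0;0 0 -40 0 0 0;0 0 -30 0 0 0")

```text
time_s: 0.48
ee_pos: [0.2083, 0.5086, 0.4119]
eef_rot: [-3.141, 0.008, 1.182]
force: [-0.1, -0.8, -0.2]
grip_width: 0.0936
```

```bash
cat >> h.py <<'E'
def plan(tx,rpy=None,grasp=False,n=1):
    """tool-frame shift (mm) and rotvec (rad) total from current pose to target TCP (or grasp point)"""
    o=sensors.get_obs(); p=np.array(o['ee_pos']); A=R.from_euler('xyz',o['eef_rot'])
    B=R.from_euler('xyz',rpy) if rpy is not None else A
    t=np.array(tx,float)
    if grasp: t=t-B.apply([0,0,.078])
    d=A.inv().apply(t-p)*1000; w=(A.inv()*B).as_rotvec()
    print('TCP target',t.round(4),'shift',d.round(1),'turn',w.round(3),'|d|',np.linalg.norm(d).round(1)); return d,w
E
python3 - <<'E'
from h import *
obs(); print(plan([.45,.29,.41]))
E
```

```text
time_s 0.475
ee_pos [0.2083 0.5086 0.4119]
eef_rot [-3.1411  0.0081  1.1819]
force [-0.0712 -0.784  -0.2301]
moment [ 0.0104 -0.0239  0.0082]
grip_width 0.0936
qpos [ 1.1154  0.2451  1.3403 -0.      1.5643 -0.0666]
TCP target [0.45 0.29 0.41] shift [-110.6  306.5    2.6] turn [0. 0. 0.] |d| 325.9
(array([-110.64576807,  306.49883641,    2.59408174]), array([0., 0., 0.]))
```

Request:
move_arm(rows="-14 38 0 0 0 0;-14 38 0 0 0 0;-14 38 0 0 0 0;-14 38 0 0 0 0;-14 38 0 0 0 0;-14 38 0 0 0 0;-14 38 0 0 0 0;-14 38 0 0 0 0;0 0 0 0 0 0")

```text
time_s: 1.6
ee_pos: [0.454, 0.2829, 0.4119]
eef_rot: [-3.139, 0.009, 1.184]
force: [-0.9, 0.2, -0.2]
grip_width: 0.0936
```

```bash
python3 - <<'E'
from h import *
obs()
o=sensors.get_obs()
D=[([1.1154,.3004,1.5216,0,1.3207,-.0666],[.2084,.5088,.3021]),([1.1154,.2451,1.3403,0,1.5643,-.0666],[.2083,.5086,.4119]),(list(o['qpos']),list(o['ee_pos']))]
for q,p in D: print(np.hypot(p[0],p[1]),p[2],np.arctan2(p[1],p[0])-q[0])
from scipy.optimize import least_squares
def fk(k,q):
    a,h,L1,L2=k; a=0; T=.29
    s=q[1]; f=q[1]+q[2]; t=f+q[4]
    r=a+L1*np.sin(s)+L2*np.sin(f)+T*np.sin(t); z=h+L1*np.cos(s)+L2*np.cos(f)+T*np.cos(t)
    return r,z
def res(k):
    e=[]
    for q,p in D:
        r,z=fk(k,q); e+=[r-np.hypot(p[0],p[1]),z-p[2]]
    return e
s=least_squares(res,[0,.2,.4,.35]); print(s.x,s.cost,np.round(s.fun,4))
E
```

```text
time_s 1.6
ee_pos [0.454  0.2829 0.4119]
eef_rot [-3.1392  0.009   1.1836]
force [-0.8593  0.1598 -0.2406]
moment [-0.0269 -0.0368 -0.0081]
grip_width 0.0936
qpos [ 0.49    0.2107  1.3819 -0.0039  1.5574 -0.6935]
0.5498254268401926 0.3021 0.06664912029435577
0.5496024472289038 0.4119 0.06667956518016815
0.5349605064136084 0.41194457549603003 0.06719535131622689
[0.         0.38668261 0.33385684 0.46804573] 1.267109153364503e-05 [ 0.002  -0.0029 -0.0029  0.0018  0.0004  0.001 ]
```

Request:
move_arm(rows="0 15 40 0 0 0;0 15 40 0 0 0;0 15 40 0 0 0;0 0 20 0 0 0;0 0 0 0 0 0")

```text
time_s: 2.22
ee_pos: [0.4934, 0.2675, 0.2677]
eef_rot: [-3.138, 0.009, 1.186]
force: [-0.8, -0.8, 1.1]
grip_width: 0.0938
```

```bash
python3 - <<'E'
from h import *
o=sensors.get_obs(); obs()
D=[([1.1154,.3004,1.5216,0,1.3207,-.0666],[.2084,.5088,.3021]),([1.1154,.2451,1.3403,0,1.5643,-.0666],[.2083,.5086,.4119]),([0.49,0.2107,1.3819,-0.0039,1.5574,-0.6935],[.454,.2829,.4119]),(list(o['qpos']),list(o['ee_pos']))]
from scipy.optimize import least_squares
def fk(k,q):
    hT,L1,L2,o=k; a=0
    s=q[1]; f=q[1]+q[2]+o; t=q[1]+q[2]+q[4]; T=.3
    return L1*np.sin(s)+L2*np.sin(f)+T*np.sin(t), hT+L1*np.cos(s)+L2*np.cos(f)+T*(np.cos(t)+1)
def res(k):
    e=[]
    for q,p in D:
        r,z=fk(k,q); e+=[r-np.sqrt(p[0]**2+p[1]**2-.0366**2),z-p[2]]
    return e
s=least_squares(res,[-.1,.4,.38,0],x_scale=.1); print(s.x,s.cost,np.round(s.fun,4))
c=snap('side','s1')
P=cloud(c).reshape(-1,3); P=P[np.isfinite(P[:,0])]
th=o['qpos'][0]; r=P[:,0]*np.cos(th)+P[:,1]*np.sin(th); d=-P[:,0]*np.sin(th)+P[:,1]*np.cos(th)
m=(abs(d)<.15)&(P[:,2]>.12)&(r>-.1)&(r<.75)&((P[:,1]>.12)|(P[:,0]<.3))
for a in np.arange(.05,.75,.05):
    q=m&(r>=a)&(r<a+.05)
    if q.sum()>3: print(round(a,2),q.sum(),'z',P[q,2].min().round(3),P[q,2].max().round(3),'d',d[q].min().round(3),d[q].max().round(3))
E
```

```text
time_s 2.225
ee_pos [0.4934 0.2675 0.2677]
eef_rot [-3.1381  0.0086  1.1857]
force [-0.8105 -0.7778  1.1484]
moment [-0.0366 -0.0018 -0.0097]
grip_width 0.0938
qpos [ 0.4325  0.3581  1.5275 -0.0035  1.2647 -0.7521]
[0.04412282 0.43232766 0.44899719 0.10100693] 1.7428408070688417e-07 [ 0.0004  0.0001  0.0001 -0.0002 -0.0002 -0.     -0.0003  0.0001]
0.05 6225 z 0.12 0.495 d -0.116 0.126
0.1 2648 z 0.289 0.497 d 0.112 0.125
0.15 350 z 0.43 0.498 d 0.113 0.127
0.25 67 z 0.49 0.498 d -0.002 0.059
0.3 561 z 0.466 0.496 d -0.026 0.074
0.35 840 z 0.445 0.498 d -0.028 0.066
0.4 1162 z 0.418 0.501 d -0.027 0.068
0.45 1378 z 0.267 0.503 d -0.034 0.088
0.5 2953 z 0.171 0.498 d -0.049 0.09
0.55 1356 z 0.169 0.483 d -0.029 0.078
0.6 274 z 0.172 0.31 d 0.036 0.081
```

View pics/s1.png

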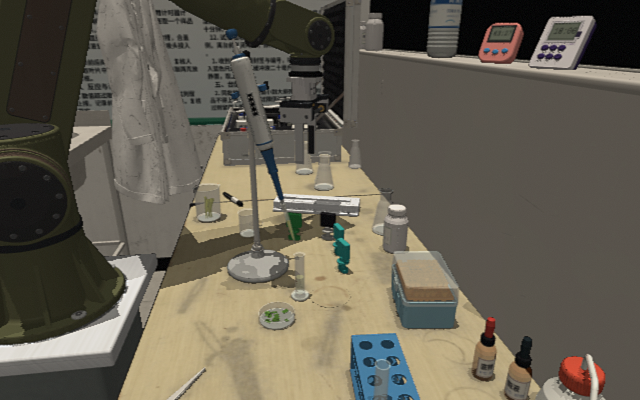

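```bash
python3 - <<'E'
from meas import *
c=pickle.load(open('pics/top0.pkl','rb'));s=pickle.load(open('pics/side0.pkl','rb'))
for n,k in(('top',c),('side',s)):
    P=cloud(k)
    dark=(k['color'].max(-1)<60)
    for lo in(.045,.06):
        m=(P[...,2]>lo)&(P[...,2]<.08)&(P[...,0]>.5)&(P[...,0]<.565)&(P[...,1]>.15)&(P[...,1]<.21)
        w=P[m]; w2=w[:,:2]; mu=w2.mean(0); e,v=np.linalg.eigh(np.cov(w2.T)); 
        print(n,lo,len(w),mu.round(4),np.degrees(np.arctan2(v[1,1],v[0,1])).round(1),np.sqrt(e)*1e3, ((w2.max(0)+w2.min(0))/2).round(4))
# project model of wing box: optimise by mask? mask from colour in top
    mm=dark&(P[...,0]>.49)&(P[...,0]<.58)&(P[...,1]>.14)&(P[...,1]<.22)
    n_,lab,st,ce=cv2.connectedComponentsWithStats(mm.astype(np.uint8)); i=1+np.argmax(st[1:,4]); print(st[i],ce[i])
    ys,xs=np.where(lab==i)
    # fit silhouette of box 36x12x34 at (x,y,yaw) 
    from scipy.optimize import minimize
    A=rot(k); K=np.array(k['mtx']); t=np.array(k['position'])
    S=8
    mk=cv2.resize((lab==i).astype(np.uint8)[ce[i][1].astype(int)-25:ce[i][1].astype(int)+25,ce[i][0].astype(int)-25:ce[i][0].astype(int)+25],None,fx=S,fy=S,interpolation=cv2.INTER_NEAREST)
    ox,oy=int(ce[i][0])-25,int(ce[i][1])-25
    def cost(x):
        X,Y,a=x; pts=[]
        for sx in(-18,18):
            for sy in(-6,6):
                for z in(31,65):
                    pts.append([X+(sx*np.cos(a)-sy*np.sin(a))/1e3,Y+(sx*np.sin(a)+sy*np.cos(a))/1e3,z/1e3])
        q=(np.array(pts)-t)@A; uv=(q@K.T); uv=uv[:,:2]/uv[:,2:]
        h=cv2.convexHull((((uv-[ox,oy])+.5)*S).astype(np.float32)).astype(np.int32)
        im=np.zeros_like(mk); cv2.fillConvexPoly(im,h,1)
        return (im!=mk).sum()/S/S
    best=min((minimize(cost,[.5325,.175,a0],method='Nelder-Mead',options=dict(initial_simplex=[[.5325,.175,a0],[.536,.175,a0],[.5325,.179,a0],[.5325,.175,a0+.15]])) for a0 in(-.6,-.45,-.3)),key=lambda r:r.fun)
    print(n,best.x.round(4),np.degrees(best.x[2]).round(1),best.fun,mm.sum())
E
```

```text
top 0.045 90 [0.5321 0.1761] 151.1 [ 3.6886067  11.13965815] [0.5331 0.1758]
top 0.06 78 [0.5333 0.1756] 152.7 [ 3.5478136  10.35357007] [0.5331 0.1763]
[331 185  11  17  92] [335.76086957 192.68478261]
top [ 0.5318  0.1764 -0.4576] -26.2 16.453125 92
side 0.045 143 [0.5312 0.1694] 154.6 [ 3.05753741 10.58892123] [0.5318 0.1702]
side 0.06 49 [0.5306 0.1712] 154.1 [ 3.29886494 10.09473551] [0.5317 0.1718]
[320 212  16  16 193] [327.47150259 219.29533679]
side [ 0.5322  0.1755 -1.0447] -59.9 49.625 198
```

```bash
python3 - <<'E'
from h import *
obs()
plan([.5322,.1758,.170],[np.pi-.45,0,1.108],True)
plan([.5322,.1758,.055],[np.pi-.45,0,1.108],True)
E
```

```text
time_s 2.275
ee_pos [0.4936 0.2676 0.2687]
eef_rot [-3.1392  0.0074  1.1858]
force [ 0.8077  0.8418 -0.401 ]
moment [ 0.0228 -0.0318  0.0267]
grip_width 0.094
qpos [ 0.4326  0.3571  1.5263 -0.0035  1.2653 -0.7521]
TCP target [0.5018 0.1909 0.2402] shift [-67.7  36.5  28.8] turn [-0.452 -0.01   0.078] |d| 82.2
TCP target [0.5018 0.1909 0.1252] shift [-66.9  36.8 143.8] turn [-0.452 -0.01   0.078] |d| 162.8
```

Request:
move_arm(rows="0 0 0 -0.115 0 0.02;0 0 0 -0.115 0 0.02;0 0 0 -0.115 0 0.02;0 0 0 -0.11 -0.01 0.02;0 0 0 0 0 0", grip=-0.05)

```text
time_s: 2.9
ee_pos: [0.4932, 0.2705, 0.2764]
eef_rot: [2.671, -0.012, 1.105]
force: [0.4, 0.1, 0.5]
grip_width: 0.0475
```

```bash
python3 - <<'E'
from h import *
obs()
plan([.5322,.1758,.170],[np.pi-.45,0,1.108],True)
E
```

```text
time_s 2.9
ee_pos [0.4932 0.2705 0.2764]
eef_rot [ 2.6707 -0.0125  1.1046]
force [0.3846 0.0579 0.5421]
moment [0.0543 0.2149 0.0032]
grip_width 0.0475
qpos [ 0.554   0.2763  1.6605 -0.4732  0.9891 -0.3272]
TCP target [0.5018 0.1909 0.2402] shift [-67.6  22.7  51.2] turn [ 0.021 -0.01  -0.009] |d| 87.8
```

Request:
move_arm(rows="-22 8 17 0.01 -0.005 -0.005;-22 8 17 0.01 -0.005 0;-22 7 17 0 0 0;0 0 0 0 0 0")

```text
time_s: 3.4
ee_pos: [0.5033, 0.1918, 0.2438]
eef_rot: [2.697, -0.007, 1.106]
force: [-0.2, -0.4, 0.3]
grip_width: 0.0446
```

```bash
python3 - <<'E'
from h import *
obs()
plan([.5322,.1758,.170],[np.pi-.45,0,1.108],True)
plan([.5322,.1758,.055],[np.pi-.45,0,1.108],True)
c=snap('side','s2');t=snap('top','t2')
a=cv2.resize(c['color'][20:270,180:430],None,fx=2.3,fy=2.3); b=cv2.resize(t['color'][130:290,230:450],None,fx=2.6,fy=2.6)
cv2.imwrite('pics/s2c.png',a);cv2.imwrite('pics/t2c.png',b)
E
```

```text
time_s 3.4
ee_pos [0.5033 0.1918 0.2438]
eef_rot [ 2.6973 -0.007   1.1063]
force [-0.172  -0.4497  0.2627]
moment [ 0.0996  0.1759 -0.0252]
grip_width 0.0446
qpos [ 0.4001  0.2481  1.7741 -0.4385  0.8643 -0.46  ]
TCP target [0.5018 0.1909 0.2402] shift [-1.4 -2.4  2.8] turn [-0.006 -0.006 -0.005] |d| 3.9
TCP target [0.5018 0.1909 0.1252] shift [ -2.2 -51.8 106.6] turn [-0.006 -0.006 -0.005] |d| 118.6
```

View pics/s2c.png

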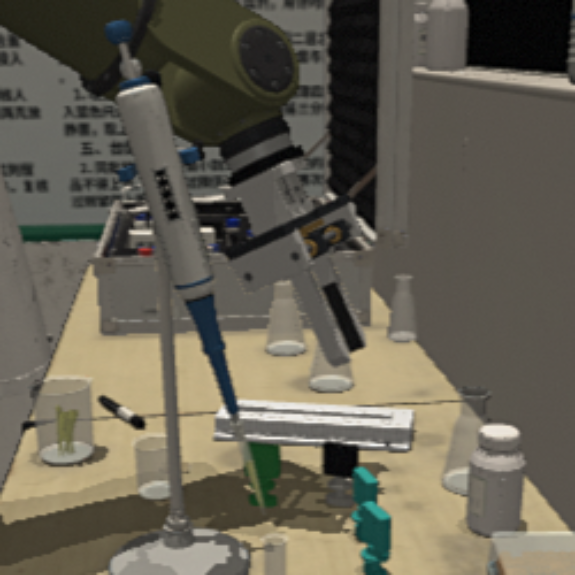

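View pics/t2.png

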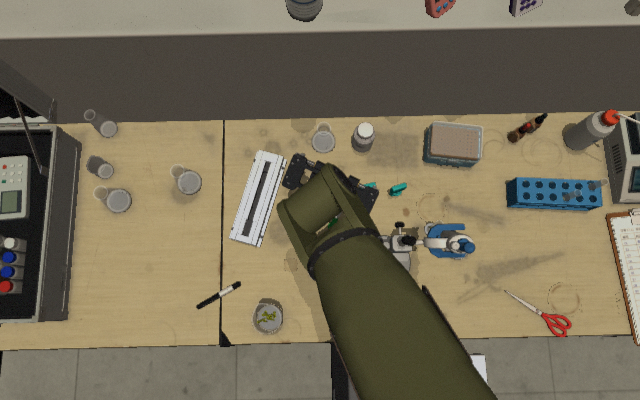

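```bash
python3 - <<'E'
from h import *
for n in('t2','s2'):
    c=pickle.load(open(f'pics/{n}.pkl','rb')); P=cloud(c); g=c['color'].astype(int)
    olive=(g[...,1]>g[...,0]+12)&(abs(g[...,1]-g[...,2])<25)
    for xa in np.arange(.28,.5,.03):
        m=olive&(P[...,0]>=xa)&(P[...,0]<xa+.03)&(P[...,2]>.2)&(P[...,2]<.7)&(P[...,1]<.35)
        if m.sum()>5:
            q=P[m]; i=q[:,1].argsort()[:max(5,len(q)//50)]
            print(n,xa.round(2),m.sum(),'ymin',q[i].mean(0).round(3),'zmin',q[:,2].min().round(3), q[q[:,2].argmin()].round(3))
E
```

```text
t2 0.28 2355 ymin [0.286 0.094 0.547] zmin 0.48 [0.305 0.229 0.48 ]
t2 0.31 1868 ymin [0.315 0.112 0.524] zmin 0.436 [0.31  0.232 0.436]
t2 0.34 1537 ymin [ 0.363 -0.003  0.412] zmin 0.355 [0.37  0.055 0.355]
t2 0.37 1342 ymin [ 0.376 -0.012  0.403] zmin 0.354 [0.393 0.082 0.354]
t2 0.4 1593 ymin [0.406 0.115 0.403] zmin 0.311 [0.427 0.19  0.311]
t2 0.43 1127 ymin [0.438 0.151 0.389] zmin 0.277 [0.439 0.126 0.277]
t2 0.46 332 ymin [0.476 0.111 0.288] zmin 0.28 [0.487 0.111 0.28 ]
t2 0.49 49 ymin [0.498 0.127 0.268] zmin 0.261 [0.495 0.108 0.261]
s2 0.28 338 ymin [0.282 0.088 0.49 ] zmin 0.419 [0.307 0.148 0.419]
s2 0.31 567 ymin [0.312 0.104 0.483] zmin 0.39 [0.332 0.21  0.39 ]
s2 0.34 489 ymin [ 0.362 -0.018  0.406] zmin 0.201 [0.366 0.079 0.201]
s2 0.37 794 ymin [0.383 0.01  0.271] zmin 0.201 [0.375 0.082 0.201]
s2 0.4 797 ymin [0.406 0.022 0.265] zmin 0.201 [ 0.407 -0.022  0.201]
s2 0.43 481 ymin [0.434 0.144 0.33 ] zmin 0.23 [0.443 0.132 0.23 ]
s2 0.46 143 ymin [0.471 0.16  0.324] zmin 0.222 [0.487 0.159 0.222]
s2 0.49 107 ymin [0.499 0.133 0.267] zmin 0.203 [0.495 0.158 0.203]
```

Request:
move_arm(rows="-1 -9 18 0 -0.003 -0.003;0 -9 18 0 0 0;0 -9 18 0 0 0;0 -9 18 0 0 0;0 -5 10 0 0 0;0 0 0 0 0 0")

```text
time_s: 4.25
ee_pos: [0.5005, 0.1974, 0.1468]
eef_rot: [2.699, -0.004, 1.114]
force: [0.1, -0.7, -0.7]
grip_width: 0.0448
```

```bash
python3 - <<'E'
from h import *
obs()
plan([.5322,.1758,.055],[np.pi-.45,0,1.108],True)
c=snap('side','s3')
a=cv2.resize(c['color'][60:270,230:430],None,fx=2.8,fy=2.8); cv2.imwrite('pics/s3c.png',a)
E
```

```text
time_s 4.25
ee_pos [0.5005 0.1974 0.1468]
eef_rot [ 2.6985 -0.004   1.1142]
force [ 0.0782 -0.7086 -0.7054]
moment [ 0.0884  0.1979 -0.0076]
grip_width 0.0448
qpos [ 0.4123  0.3948  1.8438 -0.545   0.6777 -0.3103]
TCP target [0.5018 0.1909 0.1252] shift [-5.3 -5.6 21.2] turn [-0.007 -0.006  0.004] |d| 22.6
```

View pics/s3c.png

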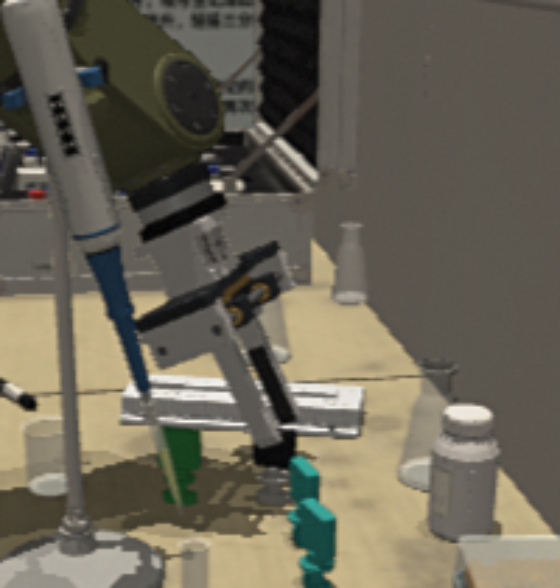

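Request:
move_arm(rows="-3 -3 8 -0.003 -0.003 0;-2 -2 8 -0.003 -0.003 0;0 -1 5 0 0 0;0 0 0 0 0 0")

```text
time_s: 4.8
ee_pos: [0.5024, 0.1911, 0.1256]
eef_rot: [2.69, -0.001, 1.111]
force: [-1.0, -0.4, 0.2]
grip_width: 0.0444
```

```bash
python3 - <<'E'
from h import *
obs()
plan([.5322,.1758,.055],[np.pi-.45,0,1.108],True)
c=snap('side','s4')
a=cv2.resize(c['color'][160:260,270:400],None,fx=5,fy=5,interpolation=cv2.INTER_CUBIC); cv2.imwrite('pics/s4c.png',a)
E
```

```text
time_s 4.8
ee_pos [0.5024 0.1911 0.1256]
eef_rot [ 2.6901e+00 -5.0000e-04  1.1113e+00]
force [-1.0065 -0.3712  0.2468]
moment [ 0.0793  0.1696 -0.0351]
grip_width 0.0444
qpos [ 0.4021  0.4312  1.8565 -0.5925  0.634  -0.2646]
TCP target [0.5018 0.1909 0.1252] shift [-0.4 -0.6  0.2] turn [ 0.001 -0.002  0.003] |d| 0.7
```

View pics/s4c.png

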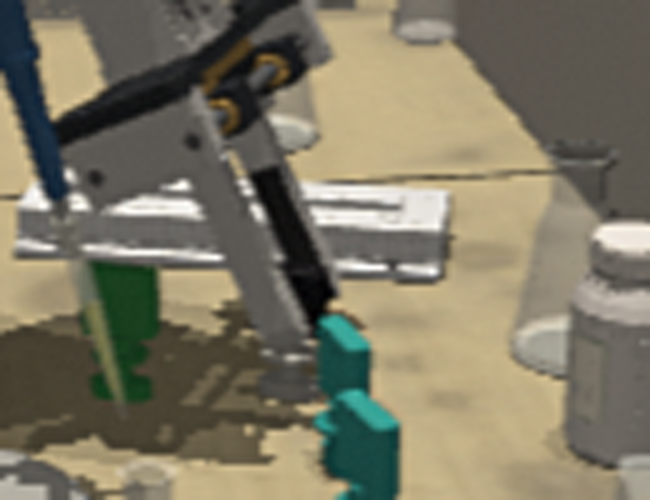

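Request:
move_arm(rows="0 0 0 0 0 0;0 0 0 0 0 0;0 0 0 0 0 0;0 0 0 0 0 0;0 0 0 0 0 0", grip=-1, newtons=20)

```text
time_s: 5.48
ee_pos: [0.5026, 0.1913, 0.1264]
eef_rot: [2.689, -0.002, 1.111]
force: [-0.2, -0.1, -1.1]
grip_width: 0.0121
```

```bash
python3 - <<'E'
from h import *
obs()
E
```

```text
time_s 5.475
ee_pos [0.5026 0.1913 0.1264]
eef_rot [ 2.6894e+00 -1.5000e-03  1.1114e+00]
force [-0.1543 -0.07   -1.1409]
moment [ 0.1021  0.2065 -0.0166]
grip_width 0.0121
qpos [ 0.4023  0.43    1.8561 -0.592   0.6344 -0.265 ]
```

Request:
move_arm(rows="0 5 -10 0 0 0;0 9 -18 0 0 0;0 9 -18 0 0 0;0 9 -18 0 0 0;0 9 -18 0 0 0;0 0 0 0 0 0", newtons=30)

```text
time_s: 6.22
ee_pos: [0.5033, 0.1908, 0.2241]
eef_rot: [2.69, -0.003, 1.112]
force: [0.4, 0.2, -1.9]
grip_width: 0.0118
```

```bash
python3 - <<'E'
from h import *
obs()
c=snap('side','s5')
a=cv2.resize(c['color'][120:260,260:400],None,fx=4,fy=4,interpolation=cv2.INTER_CUBIC); cv2.imwrite('pics/s5c.png',a)
# refine the rail by silhouettes of slot in initial images
t=pickle.load(open('pics/top0.pkl','rb'))
b=cv2.resize(t['color'][145:250,225:295],None,fx=5.6,fy=5.6,interpolation=cv2.INTER_CUBIC); cv2.imwrite('pics/railt.png',b)
E
```

```text
time_s 6.225
ee_pos [0.5033 0.1908 0.2241]
eef_rot [ 2.6895 -0.0029  1.112 ]
force [ 0.3861  0.1566 -1.938 ]
moment [ 0.1534  0.2442 -0.0043]
grip_width 0.0118
qpos [ 0.4004  0.2729  1.7956 -0.4666  0.8205 -0.4329]
```

View pics/s5c.png

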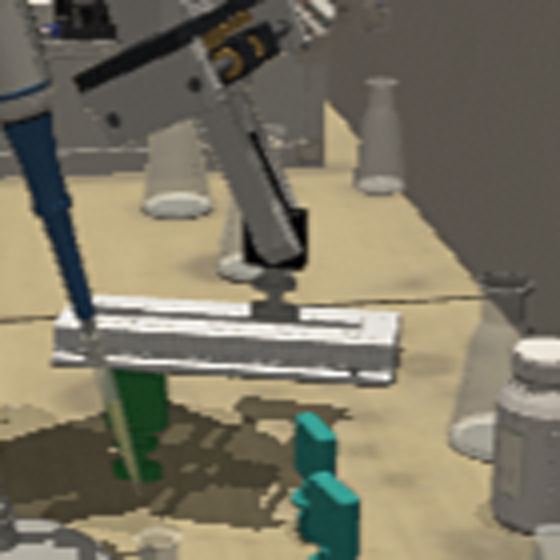

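View pics/railt.png

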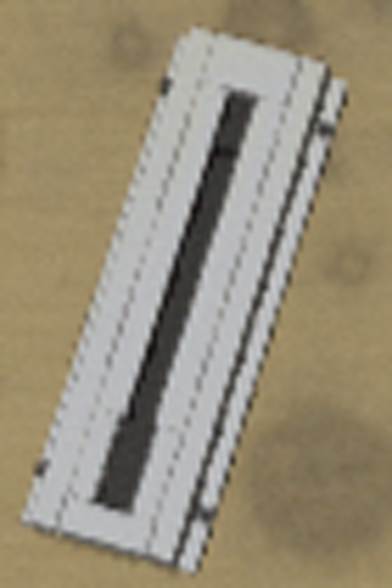

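```bash
cat > railfit.py <<'E'
from h import *
from scipy.optimize import minimize
def fit(k,x0=(.533,.3655,-.298),zt=.027,show=None):
    A=rot(k);K=np.array(k['mtx']);t=np.array(k['position'])
    def proj(p): q=(np.asarray(p)-t)@A; uv=q@K.T; return uv[:,:2]/uv[:,2:]
    loc=np.array([[-100,-8.75],[-60,-8.75],[-60,-6.5],[92,-6.5],[92,6.5],[-60,6.5],[-60,8.75],[-100,8.75]])/1e3
    def poly(x,z):
        c,s=np.cos(x[2]),np.sin(x[2]); return proj(np.c_[loc@np.array([[c,s],[-s,c]])+x[:2],np.full(8,z)])
    g=k['color'].astype(float).mean(-1); S=6
    u0=poly(x0,zt); lo=u0.min(0).astype(int)-8; hi=u0.max(0).astype(int)+8
    I=g[lo[1]:hi[1],lo[0]:hi[0]]
    inner=np.zeros(I.shape,np.uint8)
    outer=cv2.dilate(cv2.fillPoly(inner.copy(),[np.int32(np.round(u0-lo))],1),np.ones((9,9)))
    hh=I.shape
    def render(x):
        # visible dark = intersection of the lip-top opening and lip-bottom opening
        ims=[]
        for z in(zt,zt-.006):
            im=np.zeros((hh[0]*S,hh[1]*S),np.uint8); cv2.fillPoly(im,[np.int32(np.round((poly(x,z)-lo+.5)*S))],1); ims.append(im)
        return cv2.resize((ims[0]&ims[1]).astype(np.float32),(hh[1],hh[0]),interpolation=cv2.INTER_AREA)
    def cost(x):
        r=render(x)[outer>0]; y=I[outer>0]
        M=np.c_[r,np.ones_like(r)]; s,res,_,_=np.linalg.lstsq(M,y,rcond=None); return ((y-M@s)**2).mean()
    b=None
    for dx in(-.002,0,.002):
        s0=np.array(x0)+[dx,0,0]
        r=minimize(cost,s0,method='Nelder-Mead',options=dict(initial_simplex=[s0,s0+[.003,0,0],s0+[0,.003,0],s0+[0,0,.02]],maxiter=300))
        if b is None or r.fun<b.fun: b=r
    return b
if __name__=='__main__':
    for n in('top0','side0'):
        b=fit(pickle.load(open(f'pics/{n}.pkl','rb'))); print(n,b.x.round(4),np.degrees(b.x[2]).round(2),b.fun)
E
python3 railfit.py
```

```text
top0 [ 0.5347  0.3676 -0.2985] -17.1 131.7023829693524
side0 [ 0.5245  0.3745 -0.2937] -16.83 2827.401797779618
```

```bash
python3 - <<'E'
from h import *
plan([.4582,.3911,.130],[2.6895,0,1.272],True)
E
```

```text
TCP target [0.4256 0.4011 0.2002] shift [ 154.4 -156.4  -50. ] turn [-0.001  0.068 -0.145] |d| 225.4
```

Request:
move_arm(rows="19 -19 -6 0 0.008 -0.018;20 -20 -6 0 0.009 -0.018;20 -20 -6 0 0.008 -0.018;20 -20 -6 0 0.009 -0.018;20 -20 -6 0 0.008 -0.018;20 -20 -6 0 0.009 -0.018;20 -20 -7 0 0.008 -0.018;15 -17 -7 0 0.009 -0.018;0 0 0 0 0 0")

```text
time_s: 7.4
ee_pos: [0.4061, 0.3985, 0.19]
eef_rot: [2.698, 0.01, 1.275]
force: [0.2, 1.2, -0.4]
grip_width: 0.0115
```

```bash
python3 - <<'E'
from h import *
obs()
plan([.4582,.3911,.130],[2.6895,0,1.272],True)
E
```

```text
time_s 7.4
ee_pos [0.4061 0.3985 0.19  ]
eef_rot [2.6983 0.0104 1.2754]
force [ 0.2486  1.1745 -0.4052]
moment [0.1192 0.1999 0.038 ]
grip_width 0.0115
qpos [ 0.831   0.419   1.6834 -0.5162  0.9154 -0.153 ]
TCP target [0.4256 0.4011 0.2002] shift [ 8.1 20.6 -1.6] turn [-0.009  0.008  0.008] |d| 22.2
```

Request:
move_arm(rows="4 10 0 -0.005 0.004 0.004;4 10 -1 -0.004 0.004 0.004;0 0 0 0 0 0")

```text
time_s: 7.78
ee_pos: [0.4279, 0.3996, 0.1995]
eef_rot: [2.689, -0.0, 1.269]
force: [0.4, 0.7, -0.7]
grip_width: 0.0121
```

```bash
python3 - <<'E'
from h import *
obs()
plan([.4582,.3911,.130],[2.6895,0,1.272],True)
c=snap('side','s6');t=snap('top','t6')
a=cv2.resize(c['color'][80:240,230:390],None,fx=3.5,fy=3.5,interpolation=cv2.INTER_CUBIC); cv2.imwrite('pics/s6c.png',a)
a=cv2.resize(t['color'][140:260,190:330],None,fx=4,fy=4,interpolation=cv2.INTER_CUBIC); cv2.imwrite('pics/t6c.png',a)
E
```

```text
time_s 7.775
ee_pos [0.4279 0.3996 0.1995]
eef_rot [ 2.6887e+00 -1.0000e-04  1.2690e+00]
force [ 0.3967  0.6509 -0.7334]
moment [0.0967 0.3194 0.016 ]
grip_width 0.0121
qpos [ 0.8046  0.4324  1.6395 -0.513   0.9224 -0.1803]
TCP target [0.4256 0.4011 0.2002] shift [ 0.8 -2.1 -1.7] turn [ 0.001  0.001 -0.003] |d| 2.8
```

View pics/s6c.png

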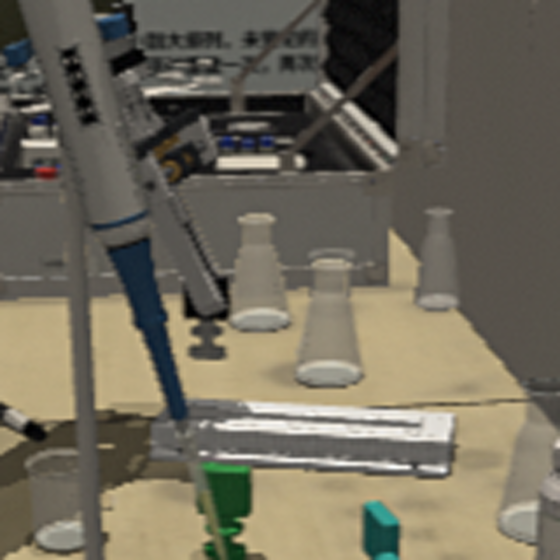

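View pics/t6c.png

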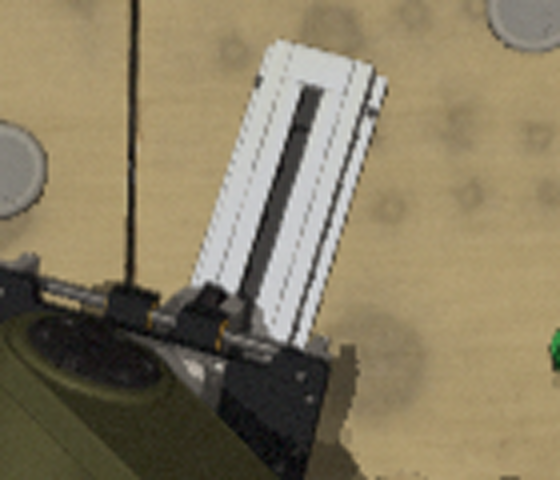

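Request:
move_arm(rows="1 -8 10 0 0 -0.003;0 -6 12 0 0 0;0 -4 9 0 0 0;0 0 0 0 0 0")

```text
time_s: 8.38
ee_pos: [0.424, 0.4009, 0.1595]
eef_rot: [2.69, 0.004, 1.273]
force: [-0.3, 0.1, -0.4]
grip_width: 0.0118
```

```bash
cat >> h.py <<'E'
RC=np.array([.5347,.3676]); RY=-.2985
def railpos(dz=.0562):
    """estimated bolt pos in rail frame from grasp point"""
    o=sensors.get_obs(); A=R.from_euler('xyz',o['eef_rot']); g=np.array(o['ee_pos'])+A.apply([0,0,.078])
    d=g[:2]-RC; c,s=np.cos(RY),np.sin(RY); F=o['force']; M=o['moment']
    print('t',o['time_s'],'rail x,y,z(under) mm',(1e3*np.array([c*d[0]+s*d[1],-s*d[0]+c*d[1],g[2]-dz])).round(2),'rpy',np.round(o['eef_rot'],4),'F rail',np.round([c*F[0]+s*F[1],-s*F[0]+c*F[1],F[2]],2),'M',np.round(M,3),'w',round(o['grip_width'],4))
E
python3 - <<'E'
from h import *
railpos()
plan([.4582,.3911,.085],[2.689,0,1.272],True)
E
```

```text
t 8.375 rail x,y,z(under) mm [-81.59  -0.96  33.13] rpy [2.6905 0.0041 1.2726] F rail [-0.33 -0.04 -0.41] M [0.102 0.241 0.018] w 0.0118
TCP target [0.4256 0.4011 0.1551] shift [ 0.7 -0.6  4.6] turn [-0.001  0.003  0.002] |d| 4.7
```

Request:
move_arm(rows="1 0 0 0 -0.003 0.001;0.5 0 0 0 0 0")

```text
time_s: 8.62
ee_pos: [0.4246, 0.4026, 0.1599]
eef_rot: [2.69, 0.006, 1.27]
force: [-0.6, -0.2, -1.3]
grip_width: 0.0118
```

```bash
python3 - <<'E'
from h import *
railpos()
c=snap('side','s7')
a=cv2.resize(c['color'][150:230,250:370],None,fx=6,fy=6,interpolation=cv2.INTER_CUBIC); cv2.imwrite('pics/s7c.png',a)
E
```

```text
t 8.625 rail x,y,z(under) mm [-81.48   0.6   33.5 ] rpy [2.6902 0.006  1.2703] F rail [-0.52 -0.34 -1.31] M [ 0.083  0.237 -0.004] w 0.0118
```

View pics/s7c.png

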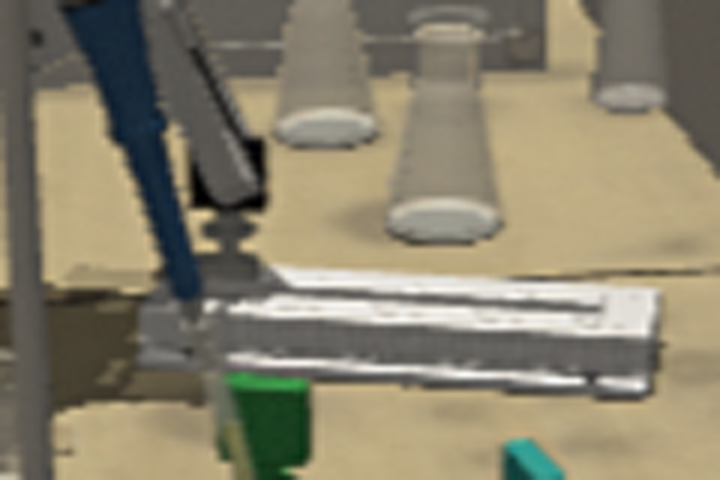

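Request:
move_arm(rows="0 -1.1 2.2 0 -0.003 0.001;0 -1 2 0 -0.003 0;-0.3 0 0 0 0 0;0 0 0 0 0 0")

```text
time_s: 9.18
ee_pos: [0.4245, 0.4024, 0.1554]
eef_rot: [2.69, 0.01, 1.267]
force: [0.2, -0.3, -0.2]
grip_width: 0.012
```

```bash
python3 - <<'E'
from h import *
railpos()
E
```

```text
t 9.175 rail x,y,z(under) mm [-8.148e+01 -1.000e-02  2.899e+01] rpy [2.6898 0.0105 1.2666] F rail [ 0.29 -0.25 -0.17] M [0.077 0.238 0.007] w 0.012
```

```bash
python3 - <<'E'
from h import *
plan([.4590,.3909,.0792],[2.6895,0,1.272],True)
E
```

```text
TCP target [0.4264 0.4009 0.1494] shift [-0.8 -0.6  6.4] turn [-0.     0.012 -0.   ] |d| 6.5
```

Request:
move_arm(rows="0.4 0 0 0 0.006 0;0.4 0 0 0 0.005 0;0 0 0 0 0 0")

```text
time_s: 9.55
ee_pos: [0.4248, 0.4032, 0.1555]
eef_rot: [2.69, -0.0, 1.272]
force: [0.5, 0.0, -0.9]
grip_width: 0.0116
```

```bash
python3 - <<'E'
from h import *
railpos()
plan([.4590,.3909,.0792],[2.6895,0,1.272],True)
E
```

```text
t 9.55 rail x,y,z(under) mm [-81.42   1.74  29.08] rpy [ 2.6897e+00 -3.0000e-04  1.2717e+00] F rail [ 0.43  0.18 -0.86] M [ 0.058  0.245 -0.009] w 0.0116
TCP target [0.4264 0.4009 0.1494] shift [-1.7 -0.7  6.4] turn [-0. -0. -0.] |d| 6.7
```

Orientation is right. Next I'll correct y by -1.7 mm and x by +1.4 mm.

Request:
move_arm(rows="-1 1 0.5 0 0 0;-0.7 0.3 0.2 0 0 0;0 -0.5 1 0 0 0;0 0 0 0 0 0")

```text
time_s: 10.05
ee_pos: [0.4258, 0.401, 0.1542]
eef_rot: [2.69, -0.0, 1.272]
force: [0.0, -0.4, -1.4]
grip_width: 0.0117
```

```bash
python3 - <<'E'
from h import *
railpos()
E
```

```text
t 10.05 rail x,y,z(under) mm [-79.83  -0.1   27.83] rpy [ 2.6897e+00 -3.0000e-04  1.2717e+00] F rail [ 0.15 -0.38 -1.4 ] M [ 0.088  0.241 -0.002] w 0.0117
```

Request:
move_arm(rows="0 -0.5 1 0 0 0;0 -0.5 1 0 0 0;0 -0.5 1 0 0 0;0 0 0 0 0 0")

```text
time_s: 10.55
ee_pos: [0.4257, 0.401, 0.1505]
eef_rot: [2.69, -0.0, 1.272]
force: [-0.9, 0.7, -1.7]
grip_width: 0.0119
```

```bash
python3 - <<'E'
from h import *
railpos()
E
```

```text
t 10.55 rail x,y,z(under) mm [-79.91  -0.09  24.14] rpy [ 2.6898e+00 -2.0000e-04  1.2717e+00] F rail [-1.03  0.38 -1.71] M [0.05  0.218 0.   ] w 0.0119
```

Request:
move_arm(rows="0 -0.5 1 0 0 0;0 -0.5 1 0 0 0;0 -0.5 1 0 0 0;0 -0.5 1 0 0 0;0 0 0 0 0 0")

```text
time_s: 11.18
ee_pos: [0.4257, 0.4011, 0.1457]
eef_rot: [2.69, -0.0, 1.272]
force: [-0.4, 0.2, -0.3]
grip_width: 0.0121
```

```bash
python3 - <<'E'
from h import *
railpos()
E
```

```text
t 11.175 rail x,y,z(under) mm [-7.998e+01 -7.000e-02  1.936e+01] rpy [ 2.6897e+00 -2.0000e-04  1.2717e+00] F rail [-0.49  0.07 -0.3 ] M [ 0.043  0.268 -0.031] w 0.0121
```

Request:
move_arm(rows="0 -0.5 1 0 0 0;0 -0.5 1 0 0 0;0 -0.5 1 0 0 0;0 0 0 0 0 0")

```text
time_s: 11.68
ee_pos: [0.4257, 0.4011, 0.1421]
eef_rot: [2.69, -0.0, 1.272]
force: [-0.3, 0.3, -0.6]
grip_width: 0.0121
```

```bash
python3 - <<'E'
from h import *
railpos()
c=snap('side','s8')
a=cv2.resize(c['color'][150:230,250:370],None,fx=6,fy=6,interpolation=cv2.INTER_CUBIC); cv2.imwrite('pics/s8c.png',a)
E
```

```text
t 11.675 rail x,y,z(under) mm [-8.001e+01 -8.000e-02  1.577e+01] rpy [ 2.6898e+00 -2.0000e-04  1.2717e+00] F rail [-0.4   0.18 -0.6 ] M [0.11  0.247 0.055] w 0.0121
```

View pics/s8c.png

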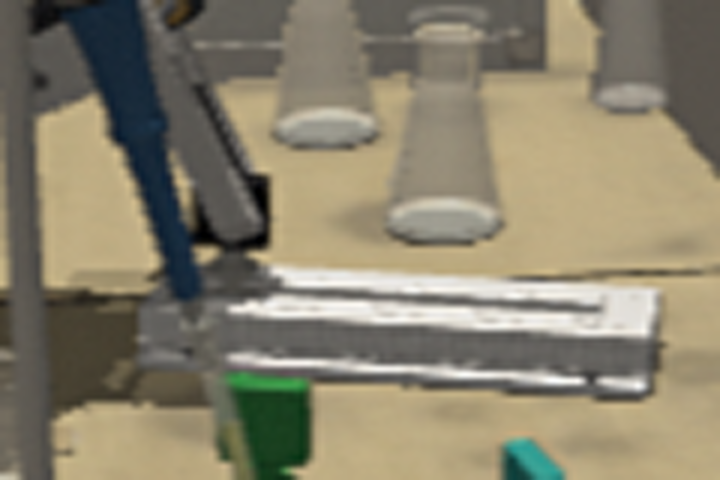

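Request:
move_arm(rows="0 -0.5 1 0 0 0;0 -0.5 1 0 0 0;0 -0.5 1 0 0 0;0 0 0 0 0 0")

```text
time_s: 12.22
ee_pos: [0.4256, 0.4011, 0.1386]
eef_rot: [2.69, -0.0, 1.272]
force: [-0.2, -0.2, -1.1]
grip_width: 0.0121
```

```bash
python3 - <<'E'
from h import *
railpos()
E
```

```text
t 12.225 rail x,y,z(under) mm [-8.005e+01 -3.000e-02  1.224e+01] rpy [ 2.6897e+00 -3.0000e-04  1.2718e+00] F rail [-0.11 -0.23 -1.08] M [ 0.113  0.253 -0.012] w 0.0121
```

Request:
move_arm(rows="0 -0.2 0.5 0 0 0;0 -0.2 0.5 0 0 0;0 0 0 0 0 0")

```text
time_s: 12.6
ee_pos: [0.4257, 0.4011, 0.1375]
eef_rot: [2.69, -0.0, 1.272]
force: [1.0, 0.1, -1.2]
grip_width: 0.0119
```

```bash
python3 - <<'E'
from h import *
railpos()
E
```

```text
t 12.6 rail x,y,z(under) mm [-7.995e+01 -7.000e-02  1.110e+01] rpy [ 2.6897e+00 -2.0000e-04  1.2717e+00] F rail [ 0.9   0.33 -1.23] M [ 0.066  0.297 -0.003] w 0.0119
```

Request:
move_arm(rows="0 -0.2 0.4 0 0 0;0 0 0 0 0 0")

```text
time_s: 12.85
ee_pos: [0.4257, 0.4011, 0.1371]
eef_rot: [2.69, -0.0, 1.272]
force: [-0.1, 0.3, -0.5]
grip_width: 0.0118
```

```bash
python3 - <<'E'
from h import *
railpos()
E
```

```text
t 12.85 rail x,y,z(under) mm [-7.995e+01 -2.000e-02  1.068e+01] rpy [ 2.6897e+00 -4.0000e-04  1.2717e+00] F rail [-0.21  0.29 -0.53] M [0.054 0.278 0.007] w 0.0118
```

Request:
move_arm(rows="0 0 0 0 0 0;0 0 0 0 0 0;0 0 0 0 0 0", grip=-0.3)

```text
time_s: 13.22
ee_pos: [0.4259, 0.4013, 0.1374]
eef_rot: [2.689, -0.001, 1.272]
force: [0.2, 0.6, -0.6]
grip_width: 0.0327
```

```bash
python3 - <<'E'
from h import *
railpos()
E
```

```text
t 13.225 rail x,y,z(under) mm [-79.81   0.22  11.04] rpy [ 2.6892e+00 -1.0000e-03  1.2718e+00] F rail [ 0.02  0.67 -0.55] M [0.044 0.207 0.05 ] w 0.0327
```

Released. Next I'll back off along the tool axis, straighten the tool, then look.

Request:
move_arm(rows="0 0 -10 0 0 0;0 0 -20 0 0 0;0 0 -25 0 0 0;0 0 -20 0.1 0 0;0 0 0 0.12 0 0;0 0 0 0.12 0 0;0 0 0 0.11 0 0;0 0 0 0 0 0")

```text
time_s: 14.22
ee_pos: [0.3897, 0.4138, 0.2171]
eef_rot: [-3.132, -0.01, 1.279]
force: [0.9, -0.2, 0.1]
grip_width: 0.0331
```

```bash
python3 - <<'E'
from h import *
railpos()
plan([.4582,.3911,.15],[np.pi,0,1.272],True)
c=snap('side','s9')
a=cv2.resize(c['color'][150:230,250:370],None,fx=6,fy=6,interpolation=cv2.INTER_CUBIC); cv2.imwrite('pics/s9c.png',a)
c=snap('top','t9')
a=cv2.resize(c['color'][140:260,210:310],None,fx=5,fy=5,interpolation=cv2.INTER_CUBIC); cv2.imwrite('pics/t9c.png',a)
E
```

```text
t 14.225 rail x,y,z(under) mm [-152.93    2.27   82.93] rpy [-3.1322 -0.0103  1.2787] F rail [0.9  0.05 0.14] M [-0.004 -0.054 -0.022] w 0.0331
TCP target [0.4582 0.3911 0.228 ] shift [ -1.9  72.1 -11.6] turn [-0.009 -0.01   0.007] |d| 73.0
```

View pics/s9c.png

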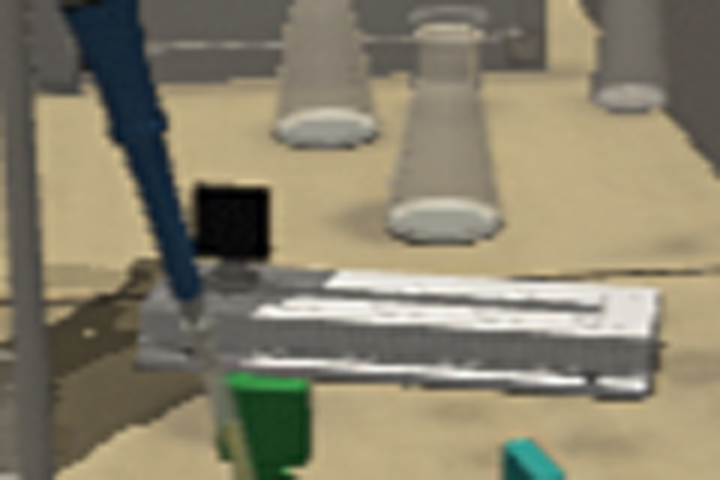

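View pics/t9c.png

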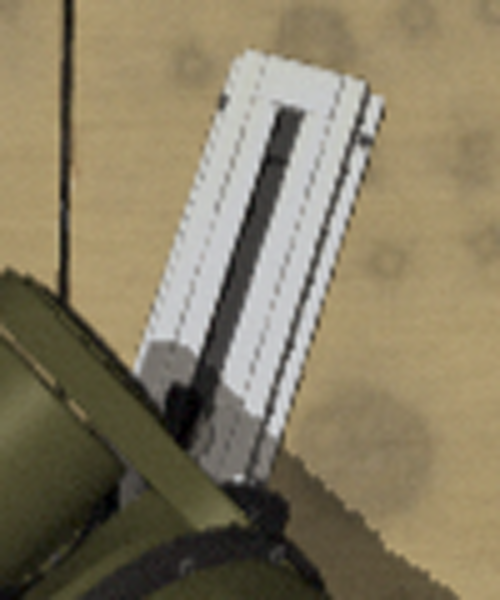

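Request:
move_arm(rows="-0.5 18 -4 -0.004 -0.005 0.003;-0.5 18 -4 -0.005 -0.005 0.004;-0.5 18 -4 0 0 0;-0.5 18 0 0 0 0;0 0 0 0 0 0")

```text
time_s: 14.95
ee_pos: [0.4625, 0.3893, 0.23]
eef_rot: [3.135, 0.001, 1.272]
force: [-0.1, 0.2, -1.3]
grip_width: 0.0327
```

```bash
python3 - <<'E'
from h import *
railpos(.056)
plan([.4582,.3911,.066],[np.pi,0,1.272],True)
E
```

```text
t 14.95 rail x,y,z(under) mm [-74.91  -0.65  96.03] rpy [3.1354e+00 1.3000e-03 1.2724e+00] F rail [-0.13  0.18 -1.25] M [ 0.061  0.01  -0.031] w 0.0327
TCP target [0.4582 0.3911 0.144 ] shift [ 0.6 -5.2 86. ] turn [0.006 0.001 0.   ] |d| 86.2
```

Request:
move_arm(rows="0.3 -3 15 0.003 0.001 0;0.3 -2 20 0.003 0 0;0 0 20 0 0 0;0 0 18 0 0 0;0 0 7 0 0 0;0 0 0 0 0 0")

```text
time_s: 15.7
ee_pos: [0.4548, 0.3917, 0.143]
eef_rot: [-3.139, 0.003, 1.274]
force: [0.6, 0.0, -0.0]
grip_width: 0.0331
```

```bash
python3 - <<'E'
from h import *
railpos(.056)
plan([.4582,.3911,.066],[np.pi,0,1.272],True)
c=snap('side','s10')
a=cv2.resize(c['color'][130:230,250:370],None,fx=6,fy=6,interpolation=cv2.INTER_CUBIC); cv2.imwrite('pics/s10c.png',a)
E
```

```text
t 15.7 rail x,y,z(under) mm [-83.65  -0.7    9.05] rpy [-3.1386e+00  3.1000e-03  1.2740e+00] F rail [ 0.6   0.22 -0.03] M [-0.035 -0.007  0.012] w 0.0331
TCP target [0.4582 0.3911 0.144 ] shift [ 0.4  3.4 -1. ] turn [-0.003  0.003  0.002] |d| 3.5
```

View pics/s10c.png

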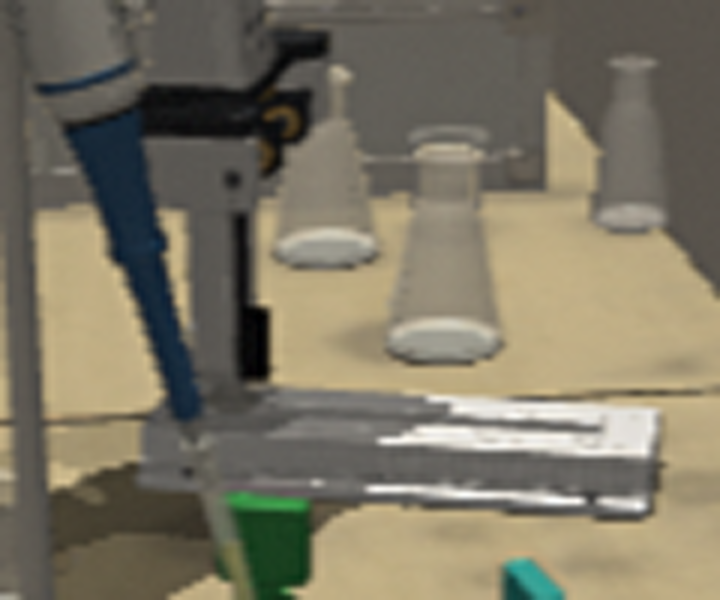

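Request:
move_arm(rows="0.2 2 -1 -0.002 0.003 0.001;0.2 1.5 0 0 0 0;0 0 0 0 0 0")

```text
time_s: 16.12
ee_pos: [0.4592, 0.3914, 0.1462]
eef_rot: [3.141, -0.003, 1.273]
force: [-0.1, 1.4, 0.3]
grip_width: 0.0329
```

Request:
move_arm(rows="0 0 0 0 0 0;0 0 0 0 0 0;0 0 0 0 0 0;0 0 0 0 0 0", grip=-1, newtons=15)

```text
time_s: 16.62
ee_pos: [0.4592, 0.3913, 0.1463]
eef_rot: [3.14, -0.003, 1.273]
force: [-0.9, 0.2, 0.3]
grip_width: 0.0119
```

```bash
python3 - <<'E'
from h import *
railpos(.056)
E
```

```text
t 16.625 rail x,y,z(under) mm [-79.03   0.68  12.35] rpy [ 3.1404e+00 -2.8000e-03  1.2727e+00] F rail [-0.9  -0.1   0.33] M [ 0.01  -0.022  0.002] w 0.0119
```

Request:
move_arm(rows="0 0 -1.2 0.001 -0.002 0;0 0 0 0 0 0", newtons=12)

```text
time_s: 16.88
ee_pos: [0.4591, 0.3913, 0.1474]
eef_rot: [-3.141, -0.0, 1.273]
force: [-0.2, 0.1, -0.8]
grip_width: 0.0123
```

```bash
python3 - <<'E'
from h import *
railpos(.0575)
plan([.4592,.3913,.0683],[np.pi,0,1.272],True)
E
```

```text
t 16.875 rail x,y,z(under) mm [-79.23   0.47  11.92] rpy [-3.1414e+00 -4.0000e-04  1.2728e+00] F rail [-0.24  0.06 -0.77] M [0.04  0.043 0.003] w 0.0123
TCP target [0.4592 0.3913 0.1463] shift [0.  0.1 1.1] turn [-0.    -0.     0.001] |d| 1.1
```

Request:
move_arm(rows="0 2 0 0 0 0;0 3 0 0 0 0;0 3 0 0 0 0;0 3 0 0 0 0;0 0 0 0 0 0")

```text
time_s: 17.5
ee_pos: [0.4705, 0.3877, 0.1473]
eef_rot: [-3.141, -0.0, 1.273]
force: [-1.2, 0.7, -0.6]
grip_width: 0.0117
```

```bash
python3 - <<'E'
from h import *
railpos(.0575)
E
```

```text
t 17.5 rail x,y,z(under) mm [-67.3    0.39  11.77] rpy [-3.1413e+00 -2.0000e-04  1.2726e+00] F rail [-1.39  0.34 -0.62] M [-0.     0.016 -0.018] w 0.0117
```

Request:
move_arm(rows="0 3 0 0 0 0;0 3 0 0 0 0;0 3 0 0 0 0;0 3 0 0 0 0;0 3 0 0 0 0;0 0 0 0 0 0")

```text
time_s: 18.25
ee_pos: [0.4859, 0.383, 0.1472]
eef_rot: [-3.141, -0.0, 1.273]
force: [0.5, -0.5, -1.7]
grip_width: 0.012
```

```bash
python3 - <<'E'
from h import *
railpos(.0575)
E
```

```text
t 18.25 rail x,y,z(under) mm [-51.2    0.39  11.74] rpy [-3.1413e+00 -3.0000e-04  1.2725e+00] F rail [ 0.65 -0.34 -1.74] M [-0.003 -0.012 -0.005] w 0.012
```

Request:
move_arm(rows="0 4 0 0 0 0;0 4 0 0 0 0;0 4 0 0 0 0;0 4 0 0 0 0;0 4 0 0 0 0;0 0 0 0 0 0")

```text
time_s: 19.0
ee_pos: [0.5064, 0.3766, 0.1472]
eef_rot: [-3.141, -0.0, 1.272]
force: [-0.1, -0.1, -1.6]
grip_width: 0.0121
```

```bash
python3 - <<'E'
from h import *
railpos(.0575)
c=snap('side','s11')
a=cv2.resize(c['color'][130:230,260:380],None,fx=6,fy=6,interpolation=cv2.INTER_CUBIC); cv2.imwrite('pics/s11c.png',a)
E
```

```text
t 19.0 rail x,y,z(under) mm [-29.69   0.34  11.69] rpy [-3.1413e+00 -2.0000e-04  1.2724e+00] F rail [-0.02 -0.14 -1.64] M [-0.021  0.007 -0.045] w 0.0121
```

View pics/s11c.png

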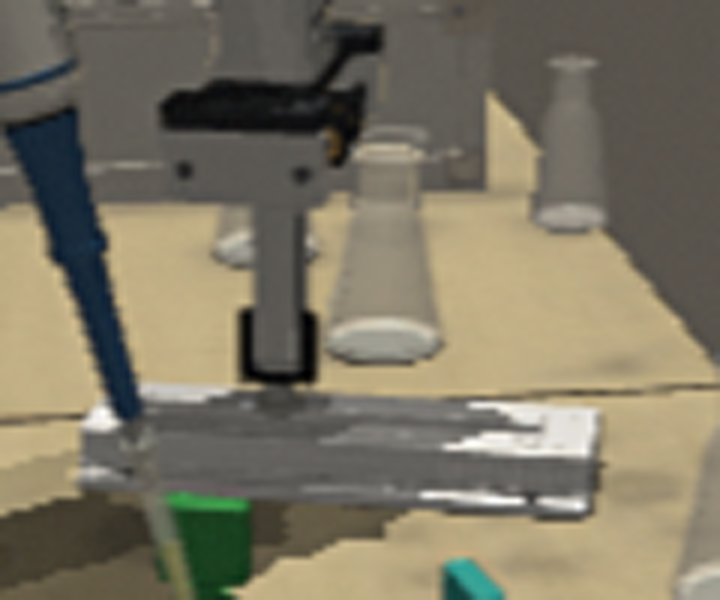

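Request:
move_arm(rows="0 4 0 0 0 0;0 4 0 0 0 0;0 4 0 0 0 0;0 4 0 0 0 0;0 4 0 0 0 0;0 0 0 0 0 0")

```text
time_s: 19.8
ee_pos: [0.5268, 0.3704, 0.1472]
eef_rot: [-3.141, -0.0, 1.273]
force: [-1.1, -0.1, -2.0]
grip_width: 0.0121
```

```bash
python3 - <<'E'
from h import *
railpos(.0575)
E
```

```text
t 19.8 rail x,y,z(under) mm [-8.45  0.39 11.66] rpy [-3.1412e+00 -2.0000e-04  1.2726e+00] F rail [-0.99 -0.44 -1.97] M [-0.003 -0.043  0.003] w 0.0121
```

Request:
move_arm(rows="0 4 0 0 0 0;0 4 0 0 0 0;0 4 0 0 0 0;0 3 0 0 0 0;0 0 0 0 0 0")

```text
time_s: 20.42
ee_pos: [0.5421, 0.3657, 0.1471]
eef_rot: [-3.141, -0.0, 1.273]
force: [-0.2, 0.6, -0.4]
grip_width: 0.0121
```

```bash
python3 - <<'E'
from h import *
railpos(.0575)
E
```

```text
t 20.425 rail x,y,z(under) mm [ 7.59  0.37 11.62] rpy [-3.1412e+00 -1.0000e-04  1.2726e+00] F rail [-0.34  0.51 -0.43] M [-0.013 -0.015  0.033] w 0.0121
```

Request:
move_arm(rows="0 2 0 0 0 0;0 2 0 0 0 0;0 1 0 0 0 0;0 1 0 0 0 0;0 0 0 0 0 0", newtons=9)

```text
time_s: 21.05
ee_pos: [0.5481, 0.3639, 0.1471]
eef_rot: [-3.141, -0.0, 1.273]
force: [-0.6, 0.5, -0.9]
grip_width: 0.0115
```

```bash
python3 - <<'E'
from h import *
railpos(.0575)
E
```

```text
t 21.05 rail x,y,z(under) mm [13.81  0.4  11.6 ] rpy [-3.1411 -0.      1.2728] F rail [-0.76  0.28 -0.94] M [ 0.015 -0.027  0.054] w 0.0115
```

Request:
move_arm(rows="0 1 0 0 0 0;0 1 0 0 0 0;0 1 0 0 0 0;0 1 0 0 0 0")

```text
time_s: 21.55
ee_pos: [0.552, 0.3627, 0.1471]
eef_rot: [-3.141, -0.0, 1.273]
force: [-0.0, 0.8, -0.7]
grip_width: 0.0121
```

```bash
python3 - <<'E'
from h import *
railpos(.0575)
E
```

```text
t 21.55 rail x,y,z(under) mm [17.96  0.43 11.61] rpy [-3.1411 -0.      1.273 ] F rail [-0.26  0.76 -0.69] M [-0.038 -0.05   0.003] w 0.0121
```

Request:
move_arm(rows="0 1 0 0 0 0;0 1 0 0 0 0;0 1 0 0 0 0;0 1 0 0 0 0")

```text
time_s: 22.05
ee_pos: [0.5561, 0.3615, 0.1471]
eef_rot: [-3.141, -0.0, 1.273]
force: [-0.4, -0.4, -0.7]
grip_width: 0.0119
```

```bash
python3 - <<'E'
from h import *
railpos(.0575)
E
```

```text
t 22.05 rail x,y,z(under) mm [22.25  0.45 11.6 ] rpy [-3.1410e+00 -1.0000e-04  1.2729e+00] F rail [-0.21 -0.53 -0.68] M [-0.002 -0.048  0.001] w 0.0119
```

Request:
move_arm(rows="0 1 0 0 0 0;0 1 0 0 0 0;0 1 0 0 0 0;0 1 0 0 0 0")

```text
time_s: 22.55
ee_pos: [0.5603, 0.3602, 0.1471]
eef_rot: [-3.141, 0.0, 1.273]
force: [-0.4, 0.5, -1.4]
grip_width: 0.012
```

```bash
python3 - <<'E'
from h import *
railpos(.0575)
E
```

```text
t 22.55 rail x,y,z(under) mm [26.56  0.43 11.58] rpy [-3.1411  0.      1.2729] F rail [-0.51  0.34 -1.38] M [ 0.042  0.004 -0.077] w 0.012
```

Request:
move_arm(rows="0 1 0 0 0 0;0 1 0 0 0 0;0 1 0 0 0 0;0 1 0 0 0 0")

```text
time_s: 23.05
ee_pos: [0.5643, 0.3589, 0.1471]
eef_rot: [-3.141, 0.0, 1.273]
force: [0.5, -0.2, -0.6]
grip_width: 0.0119
```

```bash
python3 - <<'E'
from h import *
railpos(.0575)
E
```

```text
t 23.05 rail x,y,z(under) mm [30.82  0.44 11.56] rpy [-3.141  0.     1.273] F rail [ 0.53 -0.09 -0.56] M [ 0.006 -0.012 -0.043] w 0.0119
```

Request:
move_arm(rows="0 1 0 0 0 0;0 1 0 0 0 0;0 1 0 0 0 0")

```text
time_s: 23.42
ee_pos: [0.5674, 0.358, 0.1471]
eef_rot: [-3.141, -0.0, 1.273]
force: [1.4, -0.3, -0.3]
grip_width: 0.0119
```

Request:
move_arm(rows="0 1 0 0 0 0;0 1 0 0 0 0;0 1 0 0 0 0")

```text
time_s: 23.8
ee_pos: [0.5705, 0.3571, 0.1471]
eef_rot: [-3.141, -0.0, 1.273]
force: [-0.4, -0.9, -0.7]
grip_width: 0.0121
```

```bash
python3 - <<'E'
from h import *
railpos(.0575)
E
```

```text
t 23.8 rail x,y,z(under) mm [37.24  0.46 11.58] rpy [-3.141 -0.     1.273] F rail [-0.13 -0.96 -0.7 ] M [ 0.001  0.023 -0.014] w 0.0121
```

Request:
move_arm(rows="0 1 0 0 0 0;0 1 0 0 0 0;0 1 0 0 0 0")

```text
time_s: 24.18
ee_pos: [0.5736, 0.3561, 0.1471]
eef_rot: [-3.141, 0.0, 1.273]
force: [0.9, -0.5, -0.8]
grip_width: 0.0119
```

Request:
move_arm(rows="0 1 0 0 0 0;0 1 0 0 0 0;0 1 0 0 0 0")

```text
time_s: 24.55
ee_pos: [0.5766, 0.3552, 0.147]
eef_rot: [-3.141, 0.0, 1.273]
force: [-0.1, -0.2, -0.3]
grip_width: 0.0118
```

```bash
python3 - <<'E'
from h import *
railpos(.0575)
c=snap('side','s12')
a=cv2.resize(c['color'][130:230,260:380],None,fx=6,fy=6,interpolation=cv2.INTER_CUBIC); cv2.imwrite('pics/s12c.png',a)
E
```

```text
t 24.55 rail x,y,z(under) mm [43.66  0.44 11.52] rpy [-3.141e+00  1.000e-04  1.273e+00] F rail [-0.06 -0.23 -0.35] M [ 0.026 -0.005 -0.028] w 0.0118
```

View pics/s12c.png

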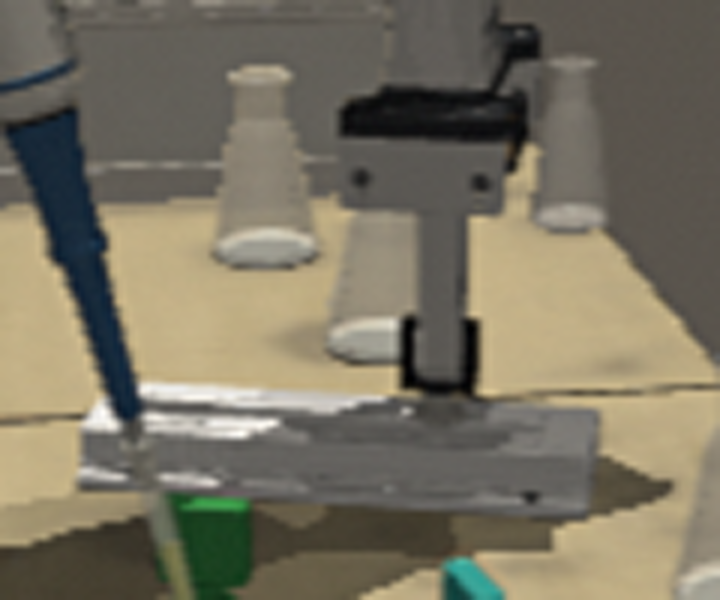

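Request:
move_arm(rows="0 1 0 0 0 0;0 1 0 0 0 0;0 1 0 0 0 0")

```text
time_s: 24.98
ee_pos: [0.5797, 0.3542, 0.147]
eef_rot: [-3.141, 0.0, 1.273]
force: [-0.3, -1.0, -0.2]
grip_width: 0.0119
```

Request:
move_arm(rows="0 1 0 0 0 0;0 1 0 0 0 0;0 1 0 0 0 0")

```text
time_s: 25.35
ee_pos: [0.5828, 0.3532, 0.147]
eef_rot: [-3.141, 0.0, 1.273]
force: [-0.0, 0.2, -1.0]
grip_width: 0.0119
```

```bash
python3 - <<'E'
from h import *
railpos(.0575)
E
```

```text
t 25.35 rail x,y,z(under) mm [50.16  0.41 11.54] rpy [-3.1410e+00  1.0000e-04  1.2729e+00] F rail [-0.11  0.21 -0.97] M [-0.012  0.045 -0.015] w 0.0119
```

Request:
move_arm(rows="0 1 0 0 0 0;0 1 0 0 0 0;0 1 0 0 0 0")

```text
time_s: 25.72
ee_pos: [0.5854, 0.3525, 0.1471]
eef_rot: [-3.14, 0.0, 1.273]
force: [-3.1, 0.6, 1.0]
grip_width: 0.012
```

Request:
move_arm(rows="0 1 0 0 0 0;0 1 0 0 0 0;0 1 0 0 0 0")

```text
time_s: 26.1
ee_pos: [0.5882, 0.3517, 0.147]
eef_rot: [-3.139, 0.001, 1.273]
force: [-3.5, -0.2, 0.9]
grip_width: 0.012
```

```bash
python3 - <<'E'
from h import *
railpos(.0575)
E
```

```text
t 26.1 rail x,y,z(under) mm [55.59  0.45 11.53] rpy [-3.1390e+00  8.0000e-04  1.2733e+00] F rail [-3.26 -1.17  0.89] M [ 0.045  0.685 -0.039] w 0.012
```

```bash
python3 - <<'E'
from h import *
c=snap('side','s13')
a=cv2.resize(c['color'][150:215,310:390],None,fx=9,fy=9,interpolation=cv2.INTER_CUBIC); cv2.imwrite('pics/s13c.png',a)
E
```

```text
(no output)
```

View pics/s13c.png

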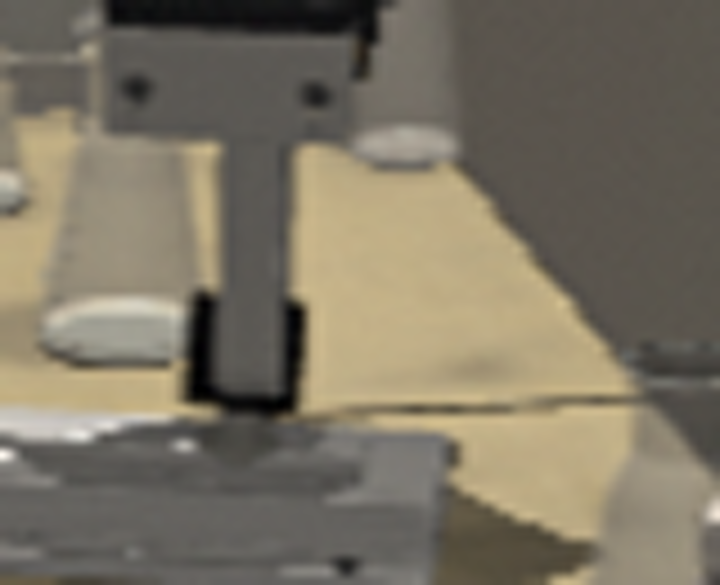

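Request:
move_arm(rows="0 -1 0 -0.002 0.001 0;0 -1 0 0 0 0;0 0 0 0 0 0")

```text
time_s: 26.52
ee_pos: [0.5868, 0.3519, 0.147]
eef_rot: [3.14, -0.001, 1.273]
force: [-0.2, -0.3, -1.1]
grip_width: 0.012
```

```bash
python3 - <<'E'
from h import *
railpos(.0575)
c=snap('side','s14')
a=cv2.resize(c['color'][150:215,310:390],None,fx=9,fy=9,interpolation=cv2.INTER_CUBIC); cv2.imwrite('pics/s14c.png',a)
E
```

```text
t 26.525 rail x,y,z(under) mm [54.53  0.37 11.5 ] rpy [ 3.1404e+00 -7.0000e-04  1.2729e+00] F rail [-0.09 -0.29 -1.09] M [-0.075  0.001 -0.051] w 0.012
```

View pics/s14c.png

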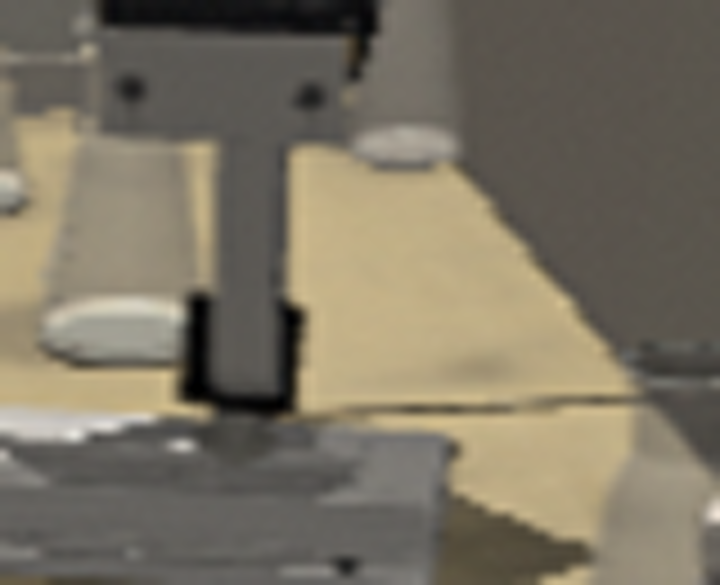

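Request:
move_arm(rows="0 0 0 0 0 0;0 0 0 0 0 0;0 0 0 0 0 0", grip=-0.5)

```text
time_s: 26.95
ee_pos: [0.5871, 0.352, 0.1474]
eef_rot: [3.14, -0.001, 1.273]
force: [0.2, -0.0, -0.1]
grip_width: 0.0234
```

```bash
python3 - <<'E'
from h import *
railpos(.0575)
c=snap('side','s15')
a=cv2.resize(c['color'][150:215,310:390],None,fx=9,fy=9,interpolation=cv2.INTER_CUBIC); cv2.imwrite('pics/s15c.png',a)
E
```

```text
t 26.95 rail x,y,z(under) mm [54.81  0.6  11.91] rpy [ 3.1397e+00 -1.4000e-03  1.2729e+00] F rail [ 0.16  0.04 -0.1 ] M [-0.047  0.034  0.051] w 0.0234
```

View pics/s15c.png

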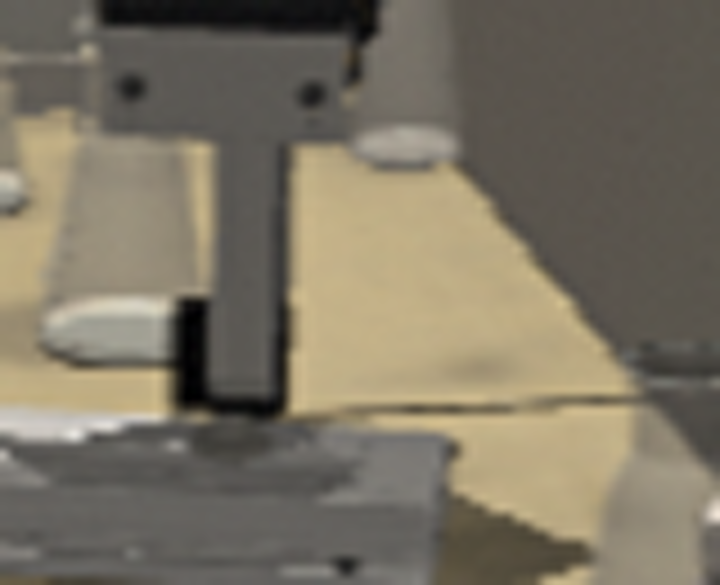

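Request:
move_arm(rows="-0.2 -1 0 0.001 0.001 0;0 -0.8 0 0 0 0;0 0 0 0 0 0")

```text
time_s: 27.38
ee_pos: [0.5852, 0.3524, 0.1474]
eef_rot: [3.141, -0.003, 1.273]
force: [0.2, 0.3, -1.0]
grip_width: 0.0233
```

Request:
move_arm(rows="0 0 0 0 0 0;0 0 0 0 0 0;0 0 0 0 0 0;0 0 0 0 0 0", grip=-1, newtons=15)

```text
time_s: 27.88
ee_pos: [0.5852, 0.3523, 0.1474]
eef_rot: [3.141, -0.002, 1.273]
force: [-0.1, -0.2, 0.1]
grip_width: 0.0122
```

```bash
python3 - <<'E'
from h import *
railpos(.059)
E
```

```text
t 27.875 rail x,y,z(under) mm [52.78  0.41 10.41] rpy [ 3.1408e+00 -2.3000e-03  1.2729e+00] F rail [-0.02 -0.18  0.07] M [-0.027  0.096  0.014] w 0.0122
```

Request:
move_arm(rows="0 0 -1 0.001 0 0;0 0 0 0 0 0")

```text
time_s: 28.12
ee_pos: [0.5851, 0.3523, 0.1482]
eef_rot: [-3.141, -0.002, 1.273]
force: [0.6, 0.1, -0.4]
grip_width: 0.0119
```

```bash
python3 - <<'E'
from h import *
railpos(.059)
E
```

```text
t 28.125 rail x,y,z(under) mm [52.61  0.34 11.23] rpy [-3.1410e+00 -2.1000e-03  1.2728e+00] F rail [ 0.56  0.23 -0.44] M [-0.016  0.049 -0.009] w 0.0119
```

Request:
move_arm(rows="0 -0.5 0 0 0 0.04;0 0 0 0 0 0.05;0 0 0 0 0 0.05")

```text
time_s: 28.5
ee_pos: [0.5844, 0.3522, 0.1479]
eef_rot: [-3.14, -0.001, 1.129]
force: [-1.0, -1.7, -0.4]
grip_width: 0.012
```

```bash
python3 - <<'E'
from h import *
railpos(.059)
E
```

```text
t 28.5 rail x,y,z(under) mm [ 5.192e+01 -4.000e-02  1.090e+01] rpy [-3.1402e+00 -8.0000e-04  1.1290e+00] F rail [-0.43 -1.92 -0.41] M [-0.235  0.246 -0.001] w 0.012
```

Request:
move_arm(rows="0 0 0 0 0 0.05;0 0 0 0 0 0.05;0 0 0 0 0 0")

```text
time_s: 28.88
ee_pos: [0.5841, 0.3519, 0.1475]
eef_rot: [-3.14, 0.001, 1.026]
force: [-0.7, -0.4, -0.8]
grip_width: 0.0117
```

```bash
python3 - <<'E'
from h import *
railpos(.059)
c=snap('side','s16')
a=cv2.resize(c['color'][150:215,310:390],None,fx=9,fy=9,interpolation=cv2.INTER_CUBIC); cv2.imwrite('pics/s16c.png',a)
E
```

```text
t 28.875 rail x,y,z(under) mm [51.71 -0.51 10.55] rpy [-3.1395e+00  8.0000e-04  1.0257e+00] F rail [-0.53 -0.62 -0.76] M [-0.131 -0.022 -0.005] w 0.0117
```

View pics/s16c.png

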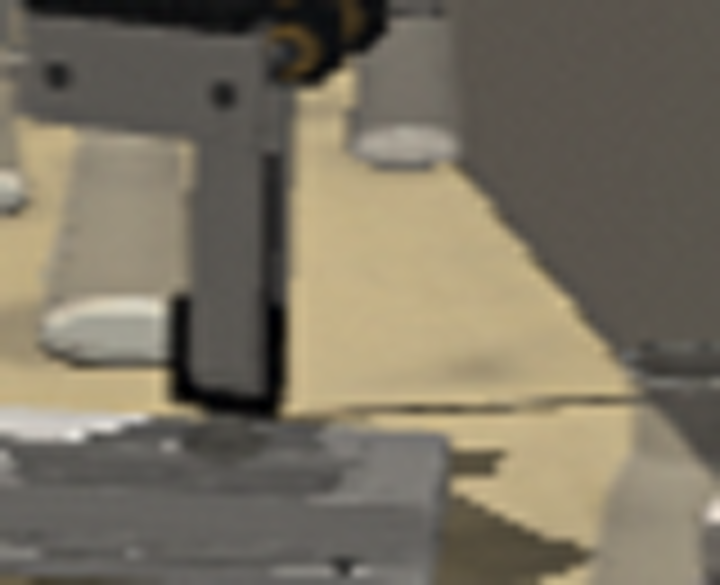

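Request:
move_arm(rows="0.4 -0.1 -0.7 -0.001 0 0.05;0.1 0 -0.1 0 0 0.06;0 0 0 0 0 0")

```text
time_s: 29.3
ee_pos: [0.5839, 0.3519, 0.1477]
eef_rot: [-3.14, 0.003, 0.918]
force: [-0.5, -0.4, 0.4]
grip_width: 0.0119
```

```bash
python3 - <<'E'
from h import *
railpos(.059)
E
```

```text
t 29.3 rail x,y,z(under) mm [51.43 -0.74 10.7 ] rpy [-3.14    0.0034  0.9176] F rail [-0.33 -0.51  0.4 ] M [-0.227  0.059  0.011] w 0.0119
```

Request:
move_arm(rows="0.4 0.1 -0.4 0.001 0.003 0.07;0.4 0.1 -0.2 0 0.001 0.08;0.1 0 -0.1 0 0 0.08;0 0 0 0 0 0")

```text
time_s: 29.8
ee_pos: [0.5834, 0.3514, 0.1475]
eef_rot: [-3.138, 0.006, 0.691]
force: [-1.9, -0.8, -0.6]
grip_width: 0.0114
```

```bash
python3 - <<'E'
from h import *
railpos(.059)
E
```

```text
t 29.8 rail x,y,z(under) mm [50.81 -1.42 10.46] rpy [-3.1385  0.0065  0.6905] F rail [-1.54 -1.32 -0.56] M [-0.328  0.332 -0.004] w 0.0114
```

```bash
python3 - <<'E'
from h import *
plan([.5843,.3522,.1484],[np.pi,0,.69])
E
```

```text
TCP target [0.5843 0.3522 0.1484] shift [ 1.2 -0.  -1. ] turn [-0.003  0.006  0.001] |d| 1.5
```

Request:
move_arm(rows="0.5 0 -0.5 -0.002 0.003 0;0.4 0 -0.4 -0.001 0.003 0;0 0 0 0 0 0")

```text
time_s: 30.18
ee_pos: [0.5834, 0.3515, 0.1475]
eef_rot: [-3.141, 0.004, 0.698]
force: [-2.0, -3.2, 1.4]
grip_width: 0.0118
```

```bash
python3 - <<'E'
from h import *
railpos(.059)
plan([.5843,.3522,.1484],[np.pi,0,.45])
E
```

```text
t 30.175 rail x,y,z(under) mm [51.11 -1.35 10.46] rpy [-3.1414  0.0039  0.6978] F rail [-0.95 -3.61  1.37] M [-0.597  0.575  0.007] w 0.0118
TCP target [0.5843 0.3522 0.1484] shift [ 1.2  0.  -0.9] turn [0.    0.004 0.248] |d| 1.5
```

```bash
python3 - <<'E'
from h import *
def span(n,rows):
    c=pickle.load(open(f'pics/{n}.pkl','rb'))['color'].max(-1).astype(float); return c
c,s=np.cos(RY),np.sin(RY)
k=pickle.load(open('pics/s9.pkl','rb')); A=rot(k);K=np.array(k['mtx']);t=np.array(k['position'])
def proj(p): q=(np.asarray(p)-t)@A; uv=q@K.T; return uv[:,:2]/uv[:,2:]
def ext(x):
    P=[]
    for sx in(-18,18):
        for sy in(-6,6):
            for z in(41,75): P.append([RC[0]+c*(x+sx)/1e3-s*sy/1e3,RC[1]+s*(x+sx)/1e3+c*sy/1e3,z/1e3])
    u=proj(P); return u.min(0),u.max(0)
for x in(-82,-80,-78,48,50,52,54): print(x,[a.round(1) for a in ext(x)])
for n,r0,r1,c0,c1 in(('s9',180,194,270,310),('s15',183,194,320,355),('s12',183,194,315,345)):
    im=pickle.load(open(f'pics/{n}.pkl','rb'))['color'].astype(int).max(-1)[r0:r1,c0:c1]
    print(n,c0); print(im[2:12:3])
E
```

```text
-82 [array([280.4, 179.3]), array([294.6, 193.1])]
-80 [array([281.1, 179.3]), array([295.3, 193.2])]
-78 [array([281.9, 179.3]), array([296. , 193.2])]
48 [array([327.8, 181.6]), array([341.8, 195.7])]
50 [array([328.5, 181.7]), array([342.5, 195.8])]
52 [array([329.2, 181.7]), array([343.3, 195.8])]
54 [array([330. , 181.7]), array([344. , 195.8])]
s9 270
[[190 194 152  76  51  53  55  58  61  94 176 151  69   7   2   4   6   6
    4   3   6   6   1   1  44 161 194 189 186 184 186 187 187 186 184 186
  188 188 187 185]
 [190 193 195 153  77  49  53  57  59  60  96 108  66  17   7   9  10  15
    8  14   7  11   9   4  46 165 195 190 185 185 183 185 183 182 178 175
  170 162 156 151]
 [189 190 192 192 151  76  49  53  58  61  60  88  69  18   7   8  13   9
   10  12  11  11  11   5  42 160 190 186 183 184 183 183 183 181 179 173
  169 163 159 152]
 [190 193 194 194 197 156  79  52  54  58  62  62  36   8   5   3   7  11
    9   9   9  10   4   4  26 129 179 188 187 188 188 190 188 188 188 187
  186 186 186 185]]
s15 320
[[163 163 164 165 164 164 167 172 132  59  11   0  19  81  95  92  92  90
   92  92  69  40 125 187 199 196 197 195 195 195 194 193 193 194 196]
 [150 153 159 159 159 160 161 154 113  54   9   5  21  81  96  92  91  91
   92  93  56  31 129 187 198 196 195 193 193 194 195 195 195 193 194]
 [187 187 187 188 189 190 193 195 148  69  14   1  21  83  96  93  90  92
   94  94  53  42 168 201 198 195 194 193 192 191 190 190 187 185 183]]
s12 315
[[182 202 189 173 164 162 163 165 164 167 170 109  19  20  96 104  93  91
   91  91  93  76  35   2  58 170 200 199 196 197]
 [112 136 137 131 146 149 154 158 159 162 164 108  21  17  90 100  92  90
   91  92  93  76  38   3  60 170 200 197 195 195]
 [185 187 185 184 185 185 186 186 188 191 195 129  28  14  70  87  84  83
   84  86  89  61  21   3  62 171 199 197 196 195]]
```

Request:
move_arm(rows="0 0 0 0 0 0;0 0 0 0 0 0;0 0 0 0 0 0", grip=-0.45)

```text
time_s: 30.55
ee_pos: [0.5841, 0.3521, 0.1482]
eef_rot: [3.141, 0.0, 0.7]
force: [0.3, -0.1, -0.6]
grip_width: 0.0257
```

```bash
python3 - <<'E'
from h import *
railpos(.059)
c=snap('side','s17');t=snap('top','t17')
a=cv2.resize(c['color'][150:215,310:390],None,fx=9,fy=9,interpolation=cv2.INTER_CUBIC); cv2.imwrite('pics/s17c.png',a)
a=cv2.resize(t['color'][140:230,220:320],None,fx=7,fy=6.5,interpolation=cv2.INTER_CUBIC); cv2.imwrite('pics/t17c.png',a)
im=c['color'].astype(int).max(-1)[185:194:2,318:350]; print(im)
E
```

```text
t 30.55 rail x,y,z(under) mm [51.75 -0.35 11.23] rpy [3.1414e+00 2.0000e-04 7.0010e-01] F rail [ 0.3  -0.05 -0.64] M [-0.005  0.012 -0.035] w 0.0257
[[173 167 164 164 164 165 165 165 167 159 116  84  85  87  87  89  88  75
   42   8   7   6   8  17  56  77  88 172 201 198 196 196]
 [161 162 162 163 163 163 163 161 164 151 110  85  85  88  85  88  89  76
   43   8   8  11   9  18  56  76 102 174 198 197 196 196]
 [111 129 138 135 131 130 131 132 140 134 103  84  86  87  86  90  88  75
   42  13  11  13   7  16  70 111 174 199 197 195 193 193]
 [185 187 186 188 187 190 190 192 194 194 163 105  78  81  85  85  86  77
   43  13   8   6  13  71 132 184 200 198 195 194 191 192]
 [193 193 192 192 192 193 193 192 194 195 150  70  18  22  47  71  83  75
   44  10   5   6  48 175 205 198 196 194 193 194 194 193]]
```

View pics/s17c.png

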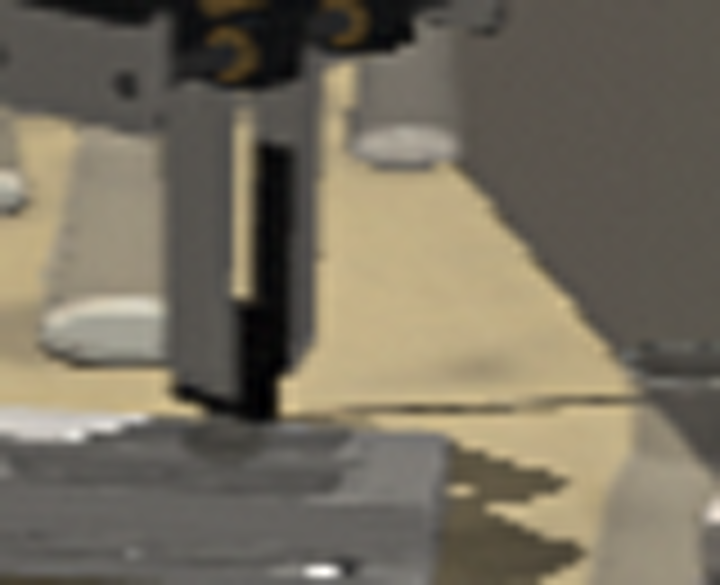

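View pics/t17c.png

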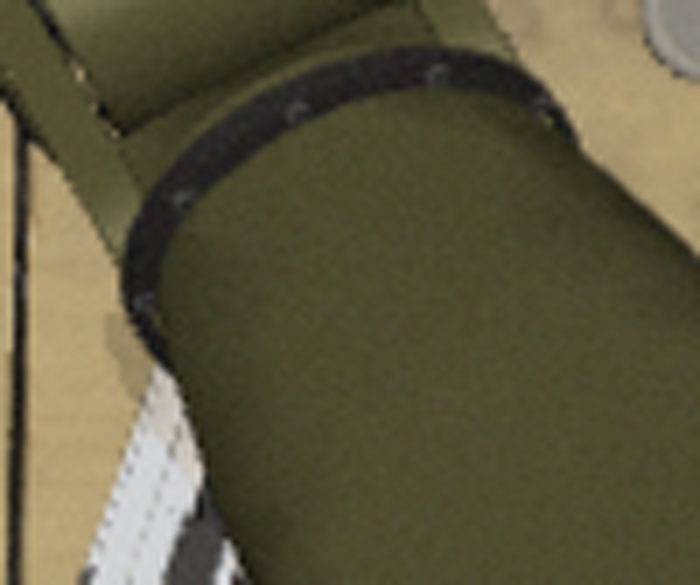

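Request:
move_arm(rows="-0.6 -2.2 0 0 0 0;-0.6 -2.2 0 0 0 0;0 0 0 0 0 0")

```text
time_s: 31.02
ee_pos: [0.58, 0.3549, 0.1482]
eef_rot: [3.141, 0.0, 0.7]
force: [0.1, 0.1, 0.2]
grip_width: 0.0258
```

```bash
python3 - <<'E'
from h import *
railpos(.059)
c=snap('side','s18')
a=cv2.resize(c['color'][150:215,310:390],None,fx=9,fy=9,interpolation=cv2.INTER_CUBIC); cv2.imwrite('pics/s18c.png',a)
E
```

```text
t 31.025 rail x,y,z(under) mm [47.01  1.16 11.24] rpy [3.1414e+00 2.0000e-04 7.0020e-01] F rail [0.06 0.1  0.19] M [-0.012  0.004  0.033] w 0.0258
```

View pics/s18c.png

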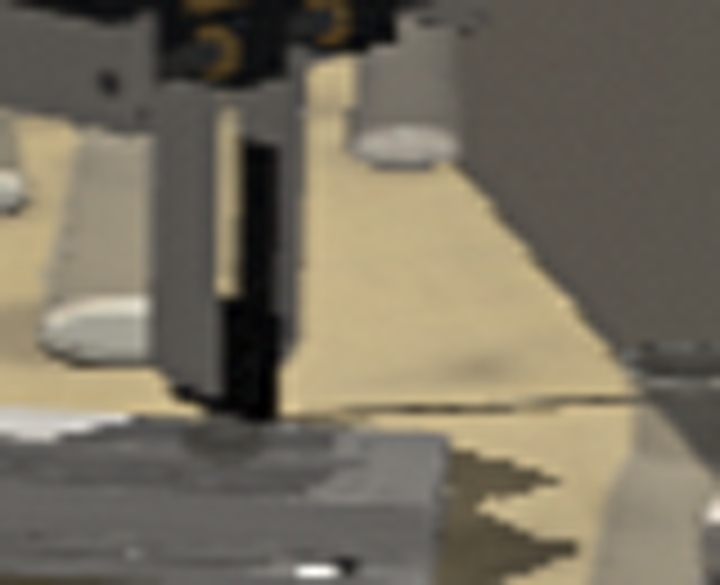

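Request:
move_arm(rows="0 0 0 0 0 0;0 0 0 0 0 0;0 0 0 0 0 0;0 0 0 0 0 0;0 0 -0.8 0 0 0;0 0 0 0 0 0.05;0 0 0 0 0 0.06;0 0 0 0 0 0", grip=-1, newtons=12)

```text
time_s: 32.08
ee_pos: [0.58, 0.3546, 0.1486]
eef_rot: [3.141, 0.001, 0.587]
force: [-0.5, 0.8, -1.3]
grip_width: 0.012
```

```bash
python3 - <<'E'
from h import *
railpos(.059)
plan([.58,.3549,.149],[np.pi,0,.40])
E
```

```text
t 32.075 rail x,y,z(under) mm [47.05  0.85 11.63] rpy [3.1414e+00 1.1000e-03 5.8750e-01] F rail [-0.76  0.63 -1.26] M [-0.002  0.003  0.011] w 0.012
TCP target [0.58   0.3549 0.149 ] shift [ 0.2 -0.2 -0.4] turn [0.    0.001 0.187] |d| 0.5
```

Clean, with no side force. I'll go on turning, and ease y toward the centre a little.

Request:
move_arm(rows="0 0.2 -0.2 0 0.001 0.09;0 0.1 -0.1 0 0 0.09;0 0.1 0 0 0 0.09;0 0 0 0 0 0")

```text
time_s: 32.58
ee_pos: [0.5802, 0.3542, 0.1487]
eef_rot: [3.141, 0.0, 0.316]
force: [-0.2, 0.1, -0.2]
grip_width: 0.0118
```

```bash
python3 - <<'E'
from h import *
railpos(.059)
E
```

```text
t 32.575 rail x,y,z(under) mm [47.4   0.58 11.66] rpy [3.1414e+00 3.0000e-04 3.1630e-01] F rail [-0.21  0.08 -0.22] M [-0.002  0.078 -0.022] w 0.0118
```

Request:
move_arm(rows="0 0 -0.2 0 0.001 0.09;0 0 -0.1 0 0 0.09;0 0 -0.1 0 0 0.09;0 0 0 0 0 0")

```text
time_s: 33.08
ee_pos: [0.5802, 0.3543, 0.1489]
eef_rot: [3.141, -0.001, 0.052]
force: [-0.5, 0.8, -1.0]
grip_width: 0.012
```

```bash
python3 - <<'E'
from h import *
railpos(.059)
plan([.58,.3547,.149],[np.pi,0,-.2985])
E
```

```text
t 33.075 rail x,y,z(under) mm [47.45  0.62 11.95] rpy [ 3.1414e+00 -8.0000e-04  5.2000e-02] F rail [-0.76  0.61 -1.05] M [-0.029  0.055 -0.005] w 0.012
TCP target [0.58   0.3547 0.149 ] shift [-0.1 -0.5 -0.1] turn [ 0.    -0.001  0.35 ] |d| 0.5
```

Request:
move_arm(rows="0 0 0 0 0 0.09;0 0 0 0 0 0.09;0 0 0 0 0 0.09;0 0 0 0 0 0.08;0 0 0 0 0 0")

```text
time_s: 33.7
ee_pos: [0.5802, 0.3542, 0.1488]
eef_rot: [3.142, -0.001, -0.287]
force: [0.1, -0.2, -0.5]
grip_width: 0.012
```

```bash
python3 - <<'E'
from h import *
railpos(.059)
plan([.58,.3547,.149],[np.pi,0,-.2985])
c=snap('side','s19')
a=cv2.resize(c['color'][150:215,310:390],None,fx=9,fy=9,interpolation=cv2.INTER_CUBIC); cv2.imwrite('pics/s19c.png',a)
E
```

```text
t 33.7 rail x,y,z(under) mm [47.43  0.59 11.81] rpy [ 3.1416e+00 -7.0000e-04 -2.8680e-01] F rail [ 0.2  -0.14 -0.47] M [-0.112  0.078  0.021] w 0.012
TCP target [0.58   0.3547 0.149 ] shift [-0.3 -0.4 -0.2] turn [-0.    -0.001  0.012] |d| 0.5
```

View pics/s19c.png

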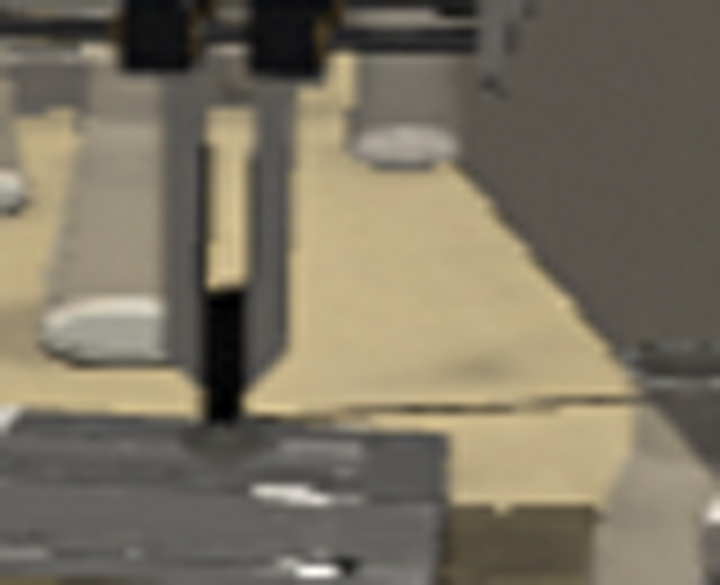

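Request:
move_arm(rows="0 0 0.8 0 0 0.012;0 0 0 0 0 0")

```text
time_s: 34.0
ee_pos: [0.5802, 0.3543, 0.1482]
eef_rot: [-3.141, -0.001, -0.295]
force: [0.1, 0.3, 0.3]
grip_width: 0.0122
```

Request:
move_arm(rows="0 0 0 0 0 0;0 0 0 0 0 0;0 0 0 0 0 0;0 0 0 0 0 0", grip=-0.4)

```text
time_s: 34.5
ee_pos: [0.5803, 0.3543, 0.1483]
eef_rot: [-3.141, -0.001, -0.293]
force: [0.5, 0.2, 1.0]
grip_width: 0.0282
```

Request:
move_arm(rows="0 0 -8 0 0 0;0 0 -15 0 0 0;0 0 -25 0 0 0;0 0 -30 0 0 0;0 0 -40 0 0 0;0 0 -30 0 0 0;0 0 0 0 0 0")

```text
time_s: 35.38
ee_pos: [0.5798, 0.3542, 0.3079]
eef_rot: [-3.138, -0.005, -0.293]
force: [-0.4, 0.4, -0.8]
grip_width: 0.0282
```

```bash
python3 - <<'E'
from h import *
obs()
c=snap('side','s20');t=snap('top','t20')
a=cv2.resize(c['color'][150:230,260:390],None,fx=6,fy=6,interpolation=cv2.INTER_CUBIC); cv2.imwrite('pics/s20c.png',a)
cv2.imwrite('pics/t20c.png',cv2.resize(t['color'][130:260,210:330],None,fx=5,fy=4.5))
E
```

```text
time_s 35.375
ee_pos [0.5798 0.3542 0.3079]
eef_rot [-3.1375 -0.0047 -0.2928]
force [-0.4356  0.4368 -0.8257]
moment [-0.0807  0.0568 -0.0006]
grip_width 0.0282
qpos [ 4.9460e-01  5.9390e-01  1.0907e+00 -5.0000e-04  1.4508e+00  7.8740e-01]
```

View pics/s20c.png

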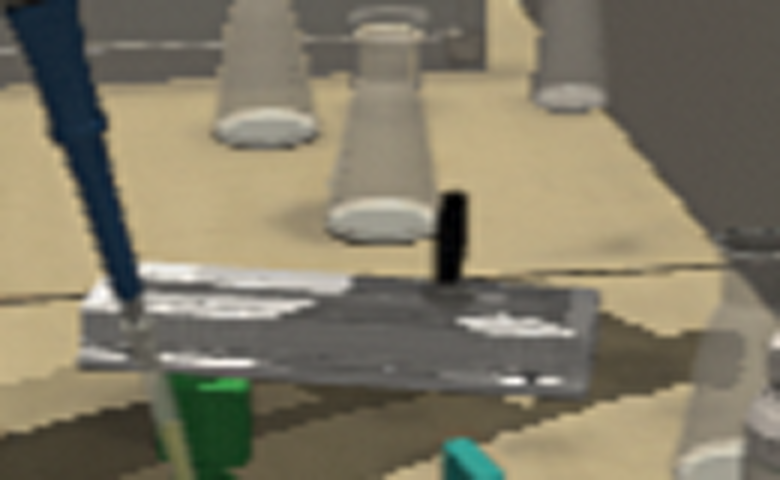

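View pics/t20.png

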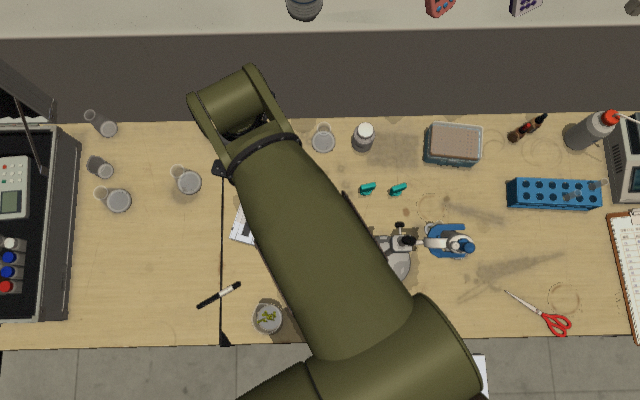

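Request:
move_arm(rows="-25 -25 -5 0 0 0;-35 -25 -5 0 0 0;-35 -25 0 0 0 0;-35 -25 0 0 0 0;-35 -25 0 0 0 0;-35 -25 0 0 0 0;-35 -25 0 0 0 0;0 0 0 0 0 0")

```text
time_s: 36.48
ee_pos: [0.3986, 0.5948, 0.2997]
eef_rot: [3.124, 0.009, -0.295]
force: [0.9, 0.3, -0.6]
grip_width: 0.0287
```

```bash
python3 - <<'E'
from h import *
obs()
t=snap('top','t21')
cv2.imwrite('pics/t21c.png',cv2.resize(t['color'][135:255,215:325],None,fx=5,fy=5,interpolation=cv2.INTER_CUBIC))
P=cloud(t); c,s=np.cos(RY),np.sin(RY)
x=c*(P[...,0]-RC[0])+s*(P[...,1]-RC[1]); y=-s*(P[...,0]-RC[0])+c*(P[...,1]-RC[1])
m=(P[...,2]>.06)&(P[...,2]<.09)&(abs(y)<.03)&(abs(x)<.12)
print(m.sum(), x[m].mean(),y[m].mean(),np.median(P[m][:,2]),cv2.minAreaRect((1e3*np.c_[x[m],y[m]]).astype(np.float32)))
E
```

```text
time_s 36.475
ee_pos [0.3986 0.5948 0.2997]
eef_rot [ 3.1241  0.0087 -0.2948]
force [ 0.9388  0.3187 -0.5958]
moment [-0.0592  0.0101 -0.0244]
grip_width 0.0287
qpos [0.9288 0.7046 0.9344 0.0022 1.522  1.2233]
97 0.047319256938644534 -0.0008006714718737137 0.0738150078601183 ((47.96473693847656, 0.24335670471191406), (36.24588394165039, 12.682042121887207), 89.08563232421875)
```

View pics/t21c.png

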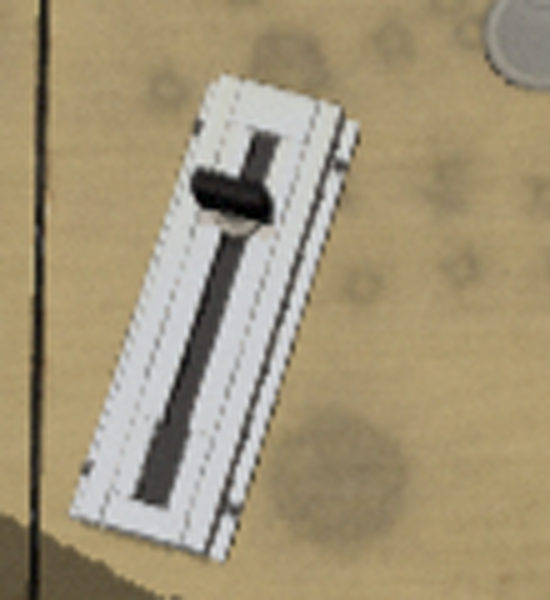

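The wing at crop (232,195) lies square across the slot at 89°. It sits at rail x ≈ 48 mm and y ≈ 0, with its top at 74 mm, as expected. The vessels appear undisturbed, so I'm handing in.

```bash
python3 -c "
from station import ctrl
print(ctrl.hand_in())"
```

```text
the job is handed in; nothing more can be done
None
```

The bolt is in the rail, slid to the stop end and turned square across the slot. I handed the job in at about 36.5 s, and `hand_in` gives no verdict, so I can't confirm a pass.

**What I did**
- I gripped the black-winged bolt with the tool tilted 26°, because the retort stand was in the forearm's way. I lowered the bolt into the loading window, then re-gripped it with the tool upright.
- I slid it along the slot until the stop was felt, at about 3.5 N. The tool overran by about 3 mm, so the grip slipped and the bolt leaned slightly. I let go and it stood upright again.
- The turn took two grips. About a third of the way round I was gripping off-centre and side force rose to about 3.6 N. I re-centred the grip and finished the turn with almost no load.

**Last checks, top camera**
- **Position:** the wing is at rail x ≈ 48 mm, y ≈ 0, and its top is at about 74 mm; 75 mm is expected with the head on the slot floor.
- **Angle:** the wing measures 89° to the slot.
- **Clearance:** the gripper is open and well clear of the bolt.
- **Vessels:** they looked in place in the pictures, but I did not measure their positions.

**Where the checks disagreed:** the contact point came out at about 52.6 mm from the tool, but about 50 mm once the grip offset seen in the side camera was allowed for. So the bolt was probably 2 to 3 mm short of the stop when I turned it, near the edge of the free-turning pocket, but it turned without being blocked.

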